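# Sort stone casts into two stack-nest case totes

### The job

Pack the sectional casts for collection: first stand both yellow casts in the dark grey tote, then turn the empty white tote end for end, so that its red end comes over the grey tote's plain end, and stand it on the grey one with its feet on the ledges (not nested); last stand both green casts in the white tote. The casts stay upright, teeth up, flat on the tote floors, side by side and not on one another, and are set down, not dropped, for stone chips. Leave the articulator, the bur block and the jar where they are.

Things in the scene. Friction and masses are not known exactly. Their poses are not given: they have to be found in the camera images.
- yellow1_center (a point): centre, half-way up, of one of two alike yellow sectional dental casts, four teeth in a row on a trimmed block, one colour: 34 long (x), 22 wide (y), 25 mm high, 35 g. Stands on its base, teeth up (z), centre 12.5 mm above what it stands on. The upright-sided block is 15 mm high; the ridge of teeth above is narrower, so grip it across the 22 mm, low on the block.
- yellow2_center (a point): centre, half-way up, of one of two alike yellow sectional dental casts, four teeth in a row on a trimmed block, one colour: 34 long (x), 22 wide (y), 25 mm high, 35 g. Stands on its base, teeth up (z), centre 12.5 mm above what it stands on. The upright-sided block is 15 mm high; the ridge of teeth above is narrower, so grip it across the 22 mm, low on the block.
- green1_center (a point): centre, half-way up, of one of two alike green sectional dental casts, four teeth in a row on a trimmed block, one colour: 34 long (x), 22 wide (y), 25 mm high, 35 g. Stands on its base, teeth up (z), centre 12.5 mm above what it stands on. The upright-sided block is 15 mm high; the ridge of teeth above is narrower, so grip it across the 22 mm, low on the block.
- green2_center (a point): centre, half-way up, of one of two alike green sectional dental casts, four teeth in a row on a trimmed block, one colour: 34 long (x), 22 wide (y), 25 mm high, 35 g. Stands on its base, teeth up (z), centre 12.5 mm above what it stands on. The upright-sided block is 15 mm high; the ridge of teeth above is narrower, so grip it across the 22 mm, low on the block.
- tote_a: dark grey stack-nest tote (the lower), loose, 240 g, open top; origin: centre of underside; x along its length to its red end. 177 (x) x 68 (y) outside the rim, 48 mm high; rim: upright band 14 mm deep, 2.5 thick. Floor 3 mm thick, inside 137 x 50 mm. Ledges inside, 40 mm above underside: in both corners at the red end, mid-wall at the plain end; its foot is cut away beneath them.
- tote_b_center (a point): centre, half-way up (24 mm above underside), of the white tote (the upper), 160 g, loose; same shape and axes as the grey one. Red ends together they nest; red over plain, its feet stand on the ledges: underside 40 mm above the grey one's, 4 mm play each way inside the rim. Grasp with fingers outside, across the 68 mm rim band at mid-length.
- articulator: bystander: steel articulator with a pink and white denture set-up, 110 (x) x 94 (y) x 93 mm high, 600 g; origin at the centre of its underside
- bur_block: bystander: grey block with six burs standing in it, 28 (x) x 62 (y) x 40 mm high, 120 g; origin at the centre of its underside
- jar: bystander: amber glass jar with black cap, 48 mm in diameter, 62 mm high, 180 g; origin at the centre of its underside
Things that resemble listed ones, but are neither listed nor needed, are in the scene too. Leave any pink or purple look-alike of the part that bears yellow2_center alone. Leave any purple look-alike of the part that bears yellow1_center alone.

How it is judged:
By the outcome, as a careful person would: the job done as asked, in the order asked, and still so for the second after the job is handed in, with the robot touching nothing.
It also fails if it takes over 118 s, if anything falls off the work surface, if the arm or the gripper's body presses on something with over 40 N, if the wrist force passes 120 N, or if a joint passes its speed limit or range.

### The arm

A 6-joint arm with a two-finger parallel gripper is mounted at the origin on the work surface. World frame = base frame: x ahead of the robot, y to its left, z up, the work surface at z = 0. Lengths are in m, angles in degrees, forces in N, time in s.
With the tool pointing down it reaches from about 0.4 to 0.825 m from the base axis. Payload 7 kg.
Tool frame: the origin (TCP) lies at the very end of the fingers, on their centre line; the grasp point (between the pads) lies 19 mm behind it; z points along the fingers, y is the direction in which the jaws open and shut (so a half turn about z gives the same grasp; the last joint's range is limited). The gripper opens to 88 mm and grips with 3 to 60 N. Pads are 19 mm wide; open, the fingers measure 130 mm over their backs; the gripper's body (78 mm by 193 mm) begins 47 mm behind the grasp point.
Start: joints at [16.507, 20.546, 0.682, 0, -70.136, -16.507], TCP at [0.675, -0, 0.227] pointing down, gripper open.
Joint ranges: [-176.03, 176.03], [-82.01, 121.73], [-58.28, 71.71], [-173.87, 95.51], [-174.79, -0.11], [-173.66, 173.66]. Speed limits (degrees/s): [136.94, 136.94, 172.46, 180, 180, 180].

### API

Orientations are given as [roll, pitch, yaw] about the fixed x, y, z axes, in that order (R = Rz(yaw) Ry(pitch) Rx(roll)).
In Python, from plant import telemetry, optics, ctrl gives the robot as it stands.
- The arm moves only by the tool servo_tool, never from a script. Its argument "rows" is a list of rows, each a list of 3 entries, a list of its own where there are three numbers: the shift along the tool's x, y, z in m, then the turn, a rotation vector about the tool's x, y, z in units of 6 degrees (1.0 is 6 degrees), then the closure, from 0 (fully open) to 1 (shut). A call has 1 to 20 rows; each row shifts and turns the commanded pose from where the row before left it, along the tool's axes as they then stand; what a row does not reach is not made up. A row lasts 1/12 s, in which the tool goes at most 41.7 mm and 7.16 degrees, less where a joint would pass 70% of its speed; a pose out of reach is approached as far as the arm can. A call is refused whole if a number of a shift passes 0.0417 or a number of a turn 1, either way. A call with a gripper value outside its range is refused whole. The fingers move at their own pace and stop on an object; the grip force is fixed at half the most. Time passes only in rows, so rows that do not move let the fingers close. It gives the time, the measured TCP pose, the force and the opening at its end, in the units of the state.
- telemetry.get_obs(): the state, without advancing time (a new reading comes with each control period).
- optics.snapshot(name): name is "scene" or "side" or "wrist"; returns the picture (384x512x3 uint8, red, green, blue); there is no depth.
- optics.camera_info(name): a dict with "mtx" (3x3 intrinsics, pixels), "D" ([k1, k2, p1, p2, k3] as OpenCV has them; the pictures are not rectified), "rvec" (rotation vector, rad) and "tvec" (3), from world to camera coordinates, as OpenCV has them. Camera axes: x right, y down, z forward; pixel columns grow to the right and rows downward; lengths in m; the calibration is good to about 2 mm. A picture is of the moment at which its call begins: read the wrist's pose just before it. camera_info takes no time and is no camera call; for the wrist camera it gives the pose at the moment of the call.
- ctrl.close_job(): hands the job in, once; it reports no verdict.
The state is a dict: "clock": time; "joint_pos": joint angles; "qvel": joint speeds; "tau": joint torques, N m; "tool_pos": TCP position; "orientation": TCP orientation; "force": force on the tool from outside, world axes, zero at the start; "moment": the same for the moment, N m; "opening": finger opening in m.
Only numpy, scipy, OpenCV 4.12 (cv2) and the standard library are available. Lean on these libraries where they do the work, as an engineer would, in place of code of your own. Each camera call takes 0.05 s, during which the arm holds its last target.

## Working session

There is one attempt and no reset: what is moved stays moved. The work goes in short steps, Python scripts to look and compute and a tool call to move; the robot and the scene stay as the last step left them, time stands still between calls to the robot, and variables do not carry over. Pictures are saved under pics/ and viewed, and the job is handed in when it is done.

Besides the shell and the picture viewer there is one more tool, called after "Emit:" by a JSON object that holds its "fn" and its "kwargs". servo_tool: Moves the arm, as the interface text tells. Its arguments: {"type":"object","properties":{"rows":{"type":"array"}},"required":["rows"]}

```bash
ls; mkdir -p pics
python3 - <<'E'
from plant import telemetry, optics, ctrl
import cv2
print(telemetry.get_obs())
for n in ["scene","side","wrist"]:
    im=optics.snapshot(n); cv2.imwrite(f"pics/{n}0.png",im[:,:,::-1])
    print(n,optics.camera_info(n))
E
```

```text
pics
{'clock': 0.0, 'joint_pos': array([ 1.65075301e+01,  2.05914311e+01,  6.32988374e-01, -1.88469023e-02,
       -7.01363304e+01, -1.65080296e+01]), 'qvel': array([-0.02812565,  0.01747934, -0.04673543, -0.08871116,  0.02572601,
       -0.02790721]), 'tau': array([-8.00930356e-04, -5.82726967e+01,  2.93058443e+01,  6.99745238e+00,
        6.93249181e-03, -2.06530804e-04]), 'tool_pos': array([ 6.74503190e-01, -3.00224974e-05,  2.25620779e-01]), 'orientation': array([ 1.79904099e+02, -9.94527888e-03, -9.00069097e+01]), 'force': array([0.13606227, 0.1948387 , 0.07788219]), 'moment': array([ 0.04492687, -0.01533344, -0.01681155]), 'opening': 0.08777804169176578}
scene {'mtx': array([[431.11817782,   0.        , 246.00230862],
       [  0.        , 431.11817782, 187.909114  ],
       [  0.        ,   0.        ,   1.        ]]), 'D': array([-0.0929979,  0.       ,  0.       ,  0.       ,  0.       ]), 'rvec': array([ 1.2715951 ,  2.47700817, -0.72682866]), 'tvec': array([ 0.37402362, -0.38663623,  1.21928817])}
side {'mtx': array([[480.34655241,   0.        , 264.31698731],
       [  0.        , 480.34655241, 191.59860139],
       [  0.        ,   0.        ,   1.        ]]), 'D': array([-0.01219941,  0.        ,  0.        ,  0.        ,  0.        ]), 'rvec': array([ 2.12452446, -0.29601999,  0.189417  ]), 'tvec': array([-0.56640069,  0.11684014,  0.68737775])}
wrist {'mtx': array([[334.51968072,   0.        , 260.8486591 ],
       [  0.        , 334.51968072, 188.00612018],
       [  0.        ,   0.        ,   1.        ]]), 'D': array([-0.09579314,  0.        ,  0.        ,  0.        ,  0.        ]), 'rvec': array([-2.10189787e-04,  3.11034594e+00,  4.29272584e-01]), 'tvec': array([ 0.67496932, -0.03386907,  0.39158456])}
```

View pics/scene0.png

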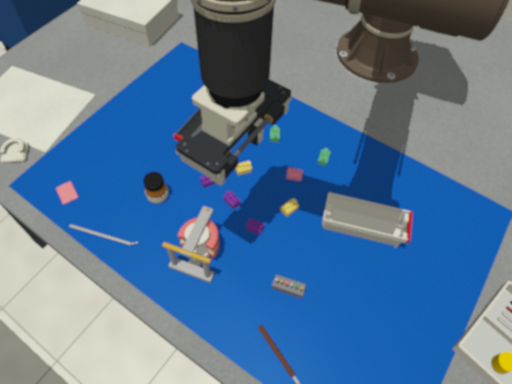

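View pics/side0.png

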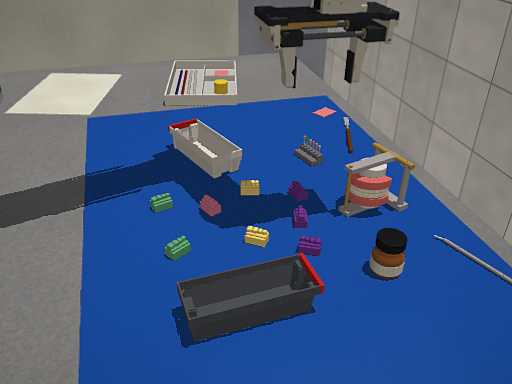

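View pics/wrist0.png

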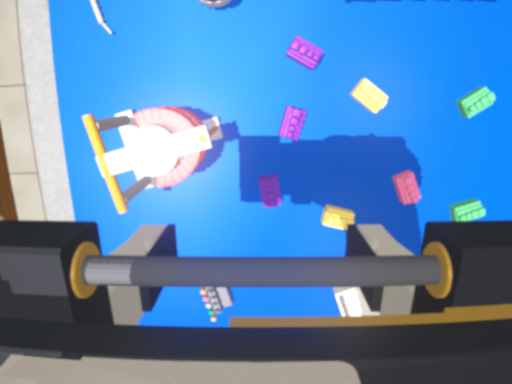

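```bash
cat > h.py <<'E'
from plant import telemetry, optics, ctrl
import cv2, numpy as np
from scipy.spatial.transform import Rotation as Ro
def cam(n):
    i=optics.camera_info(n); R=cv2.Rodrigues(i['rvec'])[0]; t=i['tvec']
    return dict(K=i['mtx'],D=i['D'],R=R,t=t,c=-R.T@t,rvec=i['rvec'])
def ray(c,uv):
    p=cv2.undistortPoints(np.array(uv,float).reshape(-1,1,2),c['K'],c['D']).reshape(-1,2)
    d=np.c_[p,np.ones(len(p))]@c['R']
    return d
def onplane(c,uv,z):
    d=ray(c,uv); s=(z-c['c'][2])/d[:,2]
    return c['c']+d*s[:,None]
def proj(c,P):
    return cv2.projectPoints(np.array(P,float).reshape(-1,1,3),c['rvec'],c['t'],c['K'],c['D'])[0].reshape(-1,2)
def snap(n,name=None):
    c=cam(n); im=optics.snapshot(n)
    if name: cv2.imwrite(f"pics/{name}.png",im[:,:,::-1])
    return c,im
def tri(c1,u1,c2,u2):
    d1=ray(c1,u1)[0];d2=ray(c2,u2)[0]
    A=np.c_[d1,-d2]; s=np.linalg.lstsq(A,c2['c']-c1['c'],rcond=None)[0]
    a=c1['c']+s[0]*d1;b=c2['c']+s[1]*d2
    return (a+b)/2,np.linalg.norm(a-b)
HUE=dict(yellow=(15,32),green=(50,85),purple=(135,160),red=(165,180))
def blobs(im,col,smin=90,vmin=60,amin=40):
    h=cv2.cvtColor(im,cv2.COLOR_RGB2HSV); lo,hi=HUE[col]
    m=cv2.inRange(h,(lo,smin,vmin),(hi,255,255))
    m=cv2.morphologyEx(m,cv2.MORPH_OPEN,np.ones((2,2)))
    cs,_=cv2.findContours(m,cv2.RETR_EXTERNAL,cv2.CHAIN_APPROX_NONE)
    out=[]
    for k in cs:
        a=cv2.contourArea(k)
        if a<amin: continue
        M=cv2.moments(k); out.append((M['m10']/M['m00'],M['m01']/M['m00'],a,k))
    return out
E
python3 - <<'E'
from h import *
for n in ["wrist","side","scene"]:
    c=cam(n); im=cv2.imread(f"pics/{n}0.png")[:,:,::-1].copy()
    print(n,c['c'].round(3))
    for col in ["yellow","green","purple","red"]:
        for b in blobs(im,col,amin=20):
            p=onplane(c,[b[:2]],0.0125)[0]
            print(col,np.round(b[:3],1),p.round(3))
E
```

```text
wrist [ 0.676 -0.073  0.385]
yellow [ 406.2  318.5 2555. ] [0.478 0.215 0.013]
yellow [ 81.9 271.3 836.5] [0.906 0.143 0.013]
yellow [441.5 271.  852. ] [0.441 0.143 0.013]
yellow [339.7 217.2 379.5] [0.581 0.068 0.013]
yellow [105.  162.4 673.5] [0.855 0.001 0.013]
green [467.6 211.8 524.5] [0.42  0.062 0.013]
green [476.3 102.5 615. ] [ 0.431 -0.069  0.013]
purple [271.8 191.2 307. ] [0.662 0.035 0.013]
purple [293.  123.8 525. ] [ 0.64  -0.042  0.013]
purple [305.2  53.1 586.5] [ 0.628 -0.116  0.013]
red [407.5 188.2 499. ] [0.502 0.032 0.013]
red [201.5 157.4  27.5] [ 0.742 -0.004  0.013]
red [186.8 115.6 136.5] [ 0.756 -0.051  0.013]
side [ 0.388 -0.653  0.48 ]
yellow [257.3 237.1 341. ] [ 0.556 -0.079  0.013]
yellow [250.6 188.3 228. ] [0.583 0.063 0.013]
yellow [348.3 192.4  80.5] [0.751 0.004 0.013]
yellow [395.9 157.2 173. ] [0.904 0.103 0.013]
yellow [221.4  87.2 173. ] [0.641 0.583 0.013]
yellow [309.   25.5 241. ] [1.125 1.179 0.013]
green [178.2 249.  371. ] [ 0.432 -0.076  0.013]
green [161.9 203.2 279. ] [0.422 0.055 0.012]
purple [310.6 246.5 329.5] [ 0.628 -0.123  0.013]
purple [301.  218.3 232. ] [ 0.64  -0.049  0.013]
purple [298.6 192.1 221. ] [0.664 0.028 0.013]
red [210.9 206.3 257.5] [0.502 0.024 0.013]
red [324.8 113.1  46. ] [0.848 0.35  0.013]
red [222.2  73.4  38. ] [0.667 0.693 0.013]
scene [1.022 0.266 0.812]
yellow [502.9 363.4 313.5] [0.636 0.574 0.012]
yellow [188.9 253.9 166.5] [ 0.796 -0.032  0.012]
yellow [290.3 207.5 142.5] [0.585 0.075 0.012]
yellow [157.8 193.7  42. ] [ 0.725 -0.179  0.012]
yellow [243.8 168.3 113.5] [ 0.559 -0.066  0.012]
yellow [269.4 117.7  24.5] [ 0.397 -0.105  0.012]
green [324.8 157.3 107. ] [0.423 0.068 0.012]
green [275.7 134.3  94.5] [ 0.433 -0.063  0.012]
purple [255.4 227.  130. ] [0.667 0.041 0.012]
purple [232.3 200.1 116.5] [ 0.643 -0.037  0.012]
purple [207.  181.6  63.5] [ 0.637 -0.112  0.012]
red [294.8 174.9 113. ] [0.507 0.038 0.012]
```

Emit:
{"fn": "servo_tool", "kwargs": {"rows": [[[0.03,0.029,0],[0,0,0],0],[[0.03,0.029,0],[0,0,0],0],[[0.03,0.029,0],[0,0,0],0],[[0.03,0.029,0],[0,0,0],0],[[0,0,0],[0,0,0],0],[[0,0,0],[0,0,0],0]]}}

```text
clock: 0.65
tool_pos: [0.5578, -0.1213, 0.2272]
orientation: [-180.0, 0.0, -90.1]
force: [1.0, 0.1, 0.5]
opening: 0.0875
```

Run:
```python
from h import *
o=telemetry.get_obs(); print(o['clock'],o['tool_pos'],o['orientation'])
c,im=snap("wrist","w1"); print(c['c'])
c,im=snap("scene","s1")
```

```text
0.65 [ 0.55775743 -0.1212965   0.22717368] [-1.79956702e+02  9.82341589e-03 -9.01363997e+01]
[ 0.5582929  -0.19452828  0.38626929]
```

View pics/w1.png

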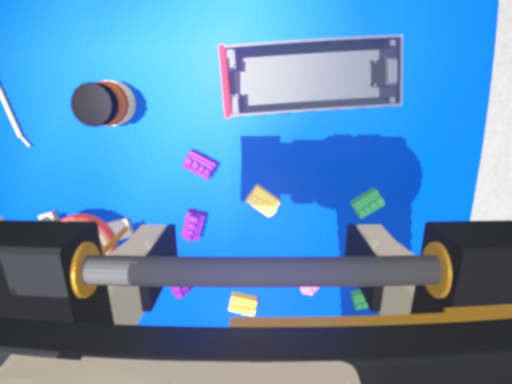

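View pics/s1.png

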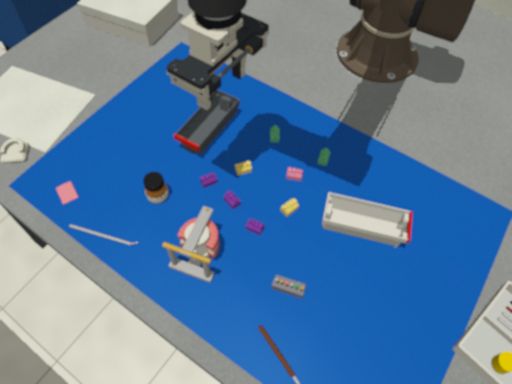

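```bash
cat >> h.py <<'E'
def rect(c,k,z):
    P=onplane(c,k.reshape(-1,2).astype(float),z)[:,:2]
    (cx,cy),(w,h),a=cv2.minAreaRect((P*1000).astype(np.float32))
    if w<h: w,h,a=h,w,a+90
    return np.round([cx,cy,w,h,(a+90)%180-90],1)
def nonblue(im,amin=1500):
    h=cv2.cvtColor(im,cv2.COLOR_RGB2HSV)
    blue=cv2.inRange(h,(100,150,30),(122,255,255))
    m=cv2.morphologyEx(255-blue,cv2.MORPH_OPEN,np.ones((3,3)))
    cs,_=cv2.findContours(m,cv2.RETR_EXTERNAL,cv2.CHAIN_APPROX_NONE)
    return [k for k in cs if cv2.contourArea(k)>amin]
E
python3 - <<'E'
from h import *
c=cam("wrist"); im=cv2.imread("pics/w1.png")[:,:,::-1].copy()
for k in nonblue(im): print(cv2.boundingRect(k),cv2.contourArea(k),rect(c,k,0.048))
for col in ["yellow","green","purple","red"]:
    for b in blobs(im,col,amin=100):
        print(col,np.round(b[:3],1),rect(c,b[3],0.015))
cr=im[140:340,160:400]; cv2.imwrite("pics/crop1.png",cv2.resize(cr,None,fx=3,fy=3,interpolation=cv2.INTER_CUBIC)[:,:,::-1])
c=cam("scene"); im=cv2.imread("pics/s1.png")[:,:,::-1].copy()
for k in nonblue(im): 
    b=cv2.boundingRect(k); print(b, rect(c,k,0.048))
cr=im[170:260,300:430]; cv2.imwrite("pics/crop2.png",cv2.resize(cr,None,fx=4,fy=4,interpolation=cv2.INTER_CUBIC)[:,:,::-1])
E
```

```text
(0, 0, 512, 384) 81167.5 [ 5.711e+02 -4.770e+01  7.411e+02  4.871e+02  3.000e-01]
(71, 0, 333, 181) 36432.0 [ 586.  -193.6  334.9  174.9   -0.9]
yellow [ 402.7  318.6 2610. ] [ 4.012e+02  9.240e+01  3.945e+02  2.740e+01 -1.000e-01]
yellow [441.5 271.3 836.5] [329.7  23.5  88.   38.7 -77.7]
yellow [ 82.1 271.2 849. ] [787.8  23.4  87.8  37.9  76.4]
yellow [263.1 198.9 304. ] [556.5 -72.9  31.   19.3 -34.7]
green [360.1 300.5 186.5] [430.7  63.2  29.8  16.1 -69.2]
green [368.5 203.8 502. ] [433.  -69.5  33.4  25.   32.5]
purple [180.2 291.7 120.5] [662.7  51.1  20.7  16.6  -4. ]
purple [193.2 227.6 397. ] [641.2 -38.9  36.3  21.   74. ]
purple [199.5 165.4 479.5] [ 629.6 -115.1   32.9   21.6  -29.5]
red [ 98.  224.8 241.5] [761.6 -43.2  52.7  15.6 -35.7]
red [226.6  82.5 290. ] [ 596.8 -205.7   71.1    5.8  -85.7]
(441, 220, 71, 164) [548.2 513.4 384.2 113.5   6.2]
(162, 206, 58, 77) [779.4 -33.9 161.1 113.2  27. ]
(322, 191, 92, 57) [536.2 226.8 183.1  95.3 -70.1]
(0, 0, 512, 384) [ 437.9  -39.9 1564.6 1085.9  -52.9]
```

View pics/crop1.png

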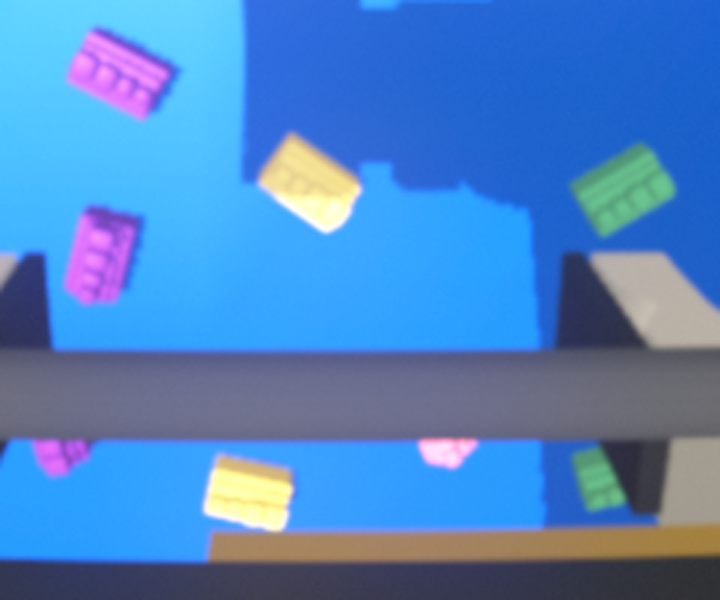

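Run:
```python
from h import *
c=cam("wrist"); im=cv2.imread("pics/w1.png")[:,:,::-1].copy()
h=cv2.cvtColor(im,cv2.COLOR_RGB2HSV)
print(h[20,300],h[75,150],h[75,450],h[40,300],h[75,300],h[160,300])
m=255-cv2.inRange(h,(95,110,30),(122,255,255)); m=cv2.morphologyEx(m,cv2.MORPH_OPEN,np.ones((3,3)))
m[:,:205]=0;m[130:]=0;m[:,440:]=0;m[:20]=0
cs,_=cv2.findContours(m,cv2.RETR_EXTERNAL,cv2.CHAIN_APPROX_NONE)
k=max(cs,key=cv2.contourArea)
print(cv2.boundingRect(k),rect(c,k,0.048))
P=onplane(c,k.reshape(-1,2).astype(float),0.048)[:,:2]
b=cv2.boxPoints(cv2.minAreaRect((P*1000).astype(np.float32)));print(b.round(1))
ap=cv2.approxPolyDP(k,6,True).reshape(-1,2); print(ap.tolist(), (onplane(c,ap.astype(float),0.048)*1000).round(1).tolist())
cr=im[20:135,200:420].copy(); cv2.imwrite("pics/crop3.png",cv2.resize(cr,None,fx=3.5,fy=3.5,interpolation=cv2.INTER_CUBIC)[:,:,::-1])
```

```text
[ 99 166 255] [ 97 146 255] [103 220 255] [110  62 245] [111  19 225] [109 212 212]
(216, 35, 187, 84) [ 511.2 -212.7  179.7   72.4    4.4]
[[ 418.8 -183.6]
 [ 424.4 -255.7]
 [ 603.5 -241.9]
 [ 597.9 -169.7]]
[[402, 35], [217, 43], [223, 117], [401, 104]] [[424.1, -251.2, 48.0], [601.9, -241.4, 48.0], [597.8, -171.4, 48.0], [419.7, -185.4, 48.0]]
```

View pics/crop3.png

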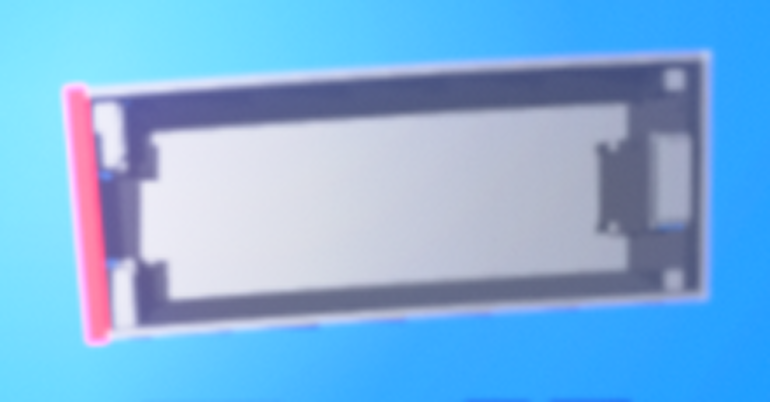

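View pics/crop2.png

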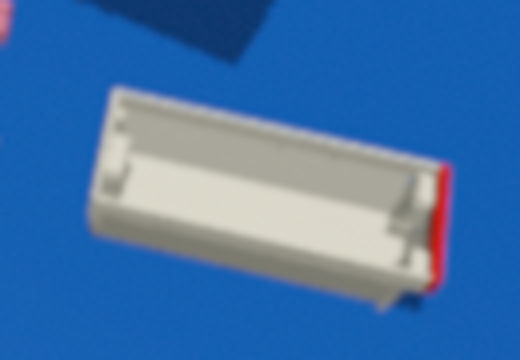

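```bash
cat >> h.py <<'E'
def plan(x,y,z,yaw):
    o=telemetry.get_obs(); R=Ro.from_euler('xyz',o['orientation'],degrees=True)
    d=R.inv().apply(np.array([x,y,z])-o['tool_pos'])
    T=Ro.from_euler('xyz',[180,0,yaw],degrees=True)
    rv=(R.inv()*T).as_rotvec(degrees=True)/6
    print('clk',round(o['clock'],2),'tool',o['tool_pos'].round(4),o['orientation'].round(1),'open',round(o['opening'],4),'q',o['joint_pos'].round(0))
    print(' world d',(np.array([x,y,z])-o['tool_pos']).round(4),'tool shift',d.round(4),'norm',np.linalg.norm(d).round(3),'turn units',rv.round(3))
E
python3 - <<'E'
from h import *
plan(.557,-.0725,.19,-35)
im=cv2.imread("pics/side0.png")[0:110,240:420]; cv2.imwrite("pics/crop4.png",cv2.resize(im,None,fx=4,fy=4))
E
```

```text
clk 0.75 tool [ 0.5594 -0.1199  0.2268] [-180.    0.  -90.] open 0.0878 q [  7.  11. -13.  -0. -66.  -8.]
 world d [-0.0024  0.0474 -0.0368] tool shift [-0.0474  0.0024  0.0368] norm 0.06 turn units [-6.000e-03 -2.000e-03 -9.171e+00]
```

View pics/crop4.png

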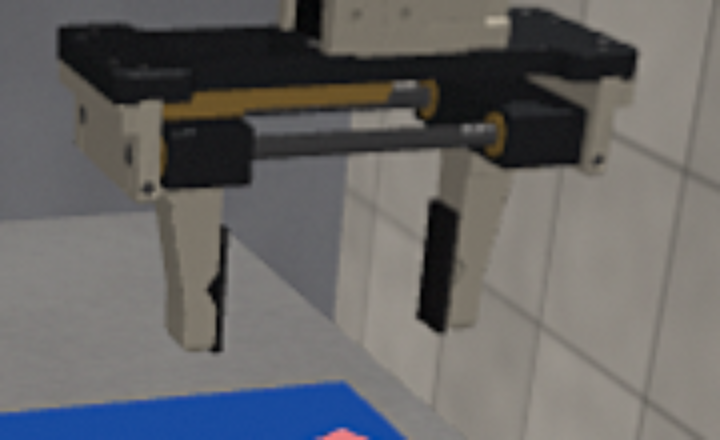

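Emit:
{"fn": "servo_tool", "kwargs": {"rows": [[[-0.024,0.001,0.018],[0,0,0],0.4],[[-0.024,0.001,0.018],[0,0,0],0.4],[[0,0,0],[0,0,-1],0.4],[[0,0,0],[0,0,-1],0.4],[[0,0,0],[0,0,-1],0.4],[[0,0,0],[0,0,-1],0.4],[[0,0,0],[0,0,-1],0.4],[[0,0,0],[0,0,-1],0.4],[[0,0,0],[0,0,-1],0.4],[[0,0,0],[0,0,-1],0.4],[[0,0,0],[0,0,-1],0.4],[[0,0,0],[0,0,-0.17],0.4],[[0,0,0],[0,0,0],0.4],[[0,0,0],[0,0,0],0.4]]}}

```text
clock: 1.92
tool_pos: [0.5575, -0.0713, 0.1902]
orientation: [180.0, 0.0, -35.1]
force: [-0.4, -0.5, -0.7]
opening: 0.0525
```

```bash
cat >> h.py <<'E'
def look(name,col,z=0.015):
    c,im=snap("wrist",name)
    for b in blobs(im,col,amin=150,vmin=40):
        if b[1]>235: continue
        print(col,np.round(b[:3],1),rect(c,b[3],z))
E
python3 - <<'E'
from h import *
look("w2","yellow"); plan(.557,-.0725,.003,-35)
E
```

```text
clk 1.97 tool [ 0.5574 -0.0714  0.1903] [180.    0.  -35.1] open 0.0526 q [ 13.  12. -17.  -0. -62.  42.]
 world d [-0.0004 -0.0011 -0.1873] tool shift [0.0003 0.001  0.1873] norm 0.187 turn units [ 0.003  0.003 -0.018]
```

View pics/w2.png

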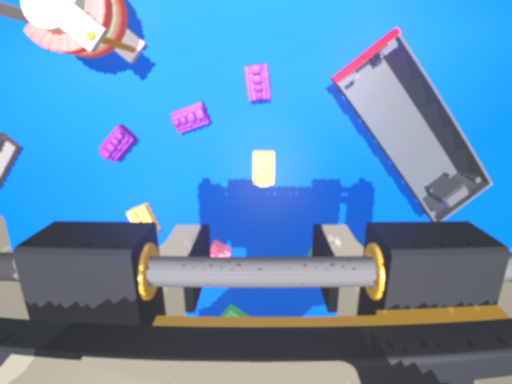

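```bash
sed -i 's/amin=150,vmin=40)/amin=150,vmin=40,smin=50 if col=="yellow" else 80)/' h.py
python3 - <<'E'
from h import *
c=cam("wrist"); im=cv2.imread("pics/w2.png")[:,:,::-1].copy()
for b in blobs(im,"yellow",smin=50,amin=150): print(np.round(b[:3],1),rect(c,b[3],0.015),rect(c,b[3],0.0))
print(proj(c,[[.557,-.0725,0.015]]))
E
```

```text
[ 352.3  319.3 4203.5] [352.5 -43.1 453.6  25.5  54.8] [340.6 -39.9 473.9  26.7  54.8]
[146.2 274.6 622.5] [531.8 105.3  74.6  23.7 -42.2] [528.  115.1  78.   24.8 -42.2]
[377.3 273.4 690.5] [ 381.6 -109.    76.8   24.9  -27.9] [ 371.  -108.7   80.3   26.   -27.9]
[142.3 215.7 316.5] [589.8  62.1  27.1  19.5  55.4] [588.6  70.   28.3  20.3  55.4]
[[262.06114581 168.40433023]]
```

Emit:
{"fn": "servo_tool", "kwargs": {"rows": [[[0,0.001,0.035],[0,0,0],0.45],[[0,0,0.035],[0,0,0],0.45],[[0,0,0.035],[0,0,0],0.45],[[0,0,0.035],[0,0,0],0.45],[[0,0,0.026],[0,0,0],0.45],[[0,0,0.012],[0,0,0],0.45],[[0,0,0.008],[0,0,0],0.45],[[0,0,0],[0,0,0],0.45],[[0,0,0],[0,0,0],0.8],[[0,0,0],[0,0,0],0.9],[[0,0,0],[0,0,0],0.9],[[0,0,0],[0,0,0],0.9],[[0,0,0],[0,0,0],0.9],[[0,0,0],[0,0,0],0.9]]}}

```text
clock: 3.13
tool_pos: [0.5571, -0.0726, 0.0055]
orientation: [-179.9, -0.1, -35.0]
force: [-2.3, 0.9, 5.8]
opening: 0.0217
```

Run:
```python
from h import *
print(telemetry.get_obs()['opening']); plan(.557,-.0725,.12,-35)
```

```text
0.021702600323015696
clk 3.13 tool [ 0.5571 -0.0726  0.0055] [-1.799e+02 -1.000e-01 -3.500e+01] open 0.0217 q [ 13.  24. -28.   0. -38.  42.]
 world d [-1.000e-04  1.000e-04  1.145e-01] tool shift [-0.     -0.0002 -0.1145] norm 0.115 turn units [-0.009 -0.01   0.004]
```

Run:
```python
from h import *
im=cv2.imread("pics/w2.png")[:,:,::-1].copy()
o=telemetry.get_obs()
# reconstruct w2 wrist camera: current cam shifted by tool move (same orientation)
c=cam("wrist"); d=np.array([.5574,-.0714,.1903])-o['tool_pos']; c['c']=c['c']+d; c['t']=-c['R']@c['c']
h=cv2.cvtColor(im,cv2.COLOR_RGB2HSV)
m=255-cv2.inRange(h,(95,110,30),(122,255,255)); m=cv2.morphologyEx(m,cv2.MORPH_OPEN,np.ones((3,3)))
m[:,:320]=0;m[225:]=0
cs,_=cv2.findContours(m,cv2.RETR_EXTERNAL,cv2.CHAIN_APPROX_NONE)
k=max(cs,key=cv2.contourArea); print(cv2.boundingRect(k),rect(c,k,.048))
ap=cv2.approxPolyDP(k,6,True).reshape(-1,2); print(ap.tolist(), (onplane(c,ap.astype(float),0.048)*1000).round(1).tolist())
cr=im[15:235,320:510]; cv2.imwrite("pics/crop5.png",cv2.resize(cr,None,fx=2.7,fy=2.7,interpolation=cv2.INTER_CUBIC)[:,:,::-1])
plan(.539,-.2106,.12,-86.1)
```

```text
(331, 27, 161, 198) [ 496.7 -189.1  202.4  120.     3.3]
[[394, 27], [331, 79], [432, 221], [370, 224], [470, 224], [442, 221], [491, 182]] [[600.6, -240.0, 48.0], [594.4, -171.2, 48.0], [423.7, -184.3, 48.0], [457.6, -131.3, 48.0], [396.9, -216.1, 48.0], [417.6, -192.9, 48.0], [424.5, -253.2, 48.0]]
clk 3.13 tool [ 0.5571 -0.0726  0.0055] [-1.799e+02 -1.000e-01 -3.500e+01] open 0.0217 q [ 13.  24. -28.   0. -38.  42.]
 world d [-0.0181 -0.138   0.1145] tool shift [ 0.0644  0.1233 -0.1146] norm 0.18 turn units [-1.300e-02 -6.000e-03  8.521e+00]
```

View pics/crop5.png

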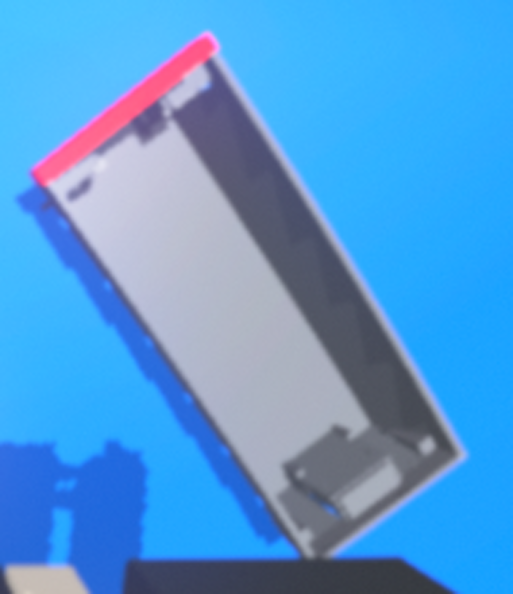

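Emit:
{"fn": "servo_tool", "kwargs": {"rows": [[[0,0,-0.012],[0,0,0],0.9],[[0,0,-0.03],[0,0,0],0.9],[[0,0,-0.036],[0,0,0],0.9],[[0,0,-0.036],[0,0,0],0.9],[[0.016,0.031,0],[0,0,0],0.9],[[0.016,0.031,0],[0,0,0],0.9],[[0.016,0.031,0],[0,0,0],0.9],[[0.016,0.03,0],[0,0,0],0.9],[[0,0,0],[0,0,1],0.9],[[0,0,0],[0,0,1],0.9],[[0,0,0],[0,0,1],0.9],[[0,0,0],[0,0,1],0.9],[[0,0,0],[0,0,1],0.9],[[0,0,0],[0,0,1],0.9],[[0,0,0],[0,0,1],0.9],[[0,0,0],[0,0,1],0.9],[[0,0,0],[0,0,0.5],0.9],[[0,0,0],[0,0,0],0.9],[[0,0,0],[0,0,0],0.9]]}}

```text
clock: 4.72
tool_pos: [0.5384, -0.2101, 0.1186]
orientation: [-180.0, 0.0, -85.9]
force: [-0.3, 0.4, -0.6]
opening: 0.0214
```

Run:
```python
from h import *
plan(.539,-.2103,.0095,-86)
snap("wrist","w3"); snap("side","d3")
```

```text
clk 4.72 tool [ 0.5384 -0.2101  0.1186] [-180.     0.   -85.9] open 0.0214 q [ -2.  17. -20.  -0. -53.   6.]
 world d [ 0.0006 -0.0002 -0.1091] tool shift [ 0.0003 -0.0006  0.1091] norm 0.109 turn units [-0.001  0.001  0.022]
```

View pics/w3.png

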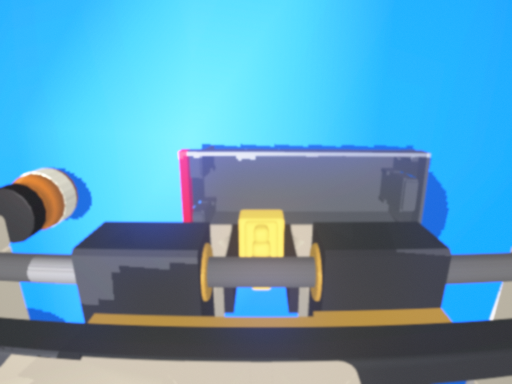

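View pics/d3.png

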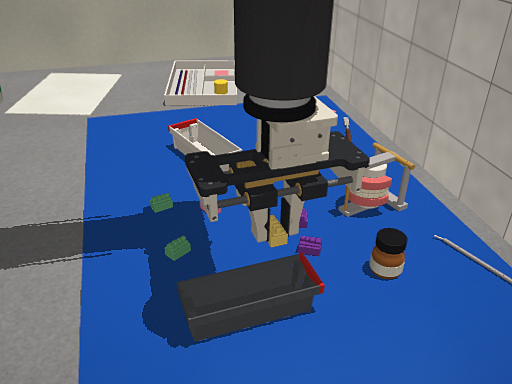

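Run:
```python
from h import *
c=cam("side"); print(proj(c,[[.538,-.21,.125],[.511,-.212,.048],[.538,-.21,.0155]]))
```

```text
[[273.69836951 230.43275212]
 [252.35118708 282.40152729]
 [271.2246983  295.62913464]]
```

Emit:
{"fn": "servo_tool", "kwargs": {"rows": [[[0,0,0.03],[0,0,0],0.9],[[0,-0.0005,0.03],[0,0,0],0.9],[[0,0,0.025],[0,0,0],0.9],[[0,0,0.014],[0,0,0],0.9],[[0,0,0.006],[0,0,0],0.9],[[0,0,0.002],[0,0,0],0.9],[[0,0,0.001],[0,0,0],0.9],[[0,0,0],[0,0,0],0.9],[[0,0,0],[0,0,0],0.9]]}}

```text
clock: 5.57
tool_pos: [0.5398, -0.2102, 0.0117]
orientation: [-179.9, -0.0, -86.0]
force: [0.3, 0.1, 0.4]
opening: 0.0215
```

Emit:
{"fn": "servo_tool", "kwargs": {"rows": [[[0,0,0.001],[0,0,0],0.9],[[0,0,0.001],[0,0,0],0.9],[[0,0,0],[0,0,0],0.9]]}}

```text
clock: 5.82
tool_pos: [0.5391, -0.2101, 0.0089]
orientation: [-180.0, -0.0, -86.0]
force: [-0.2, 0.1, -0.4]
opening: 0.0219
```

Emit:
{"fn": "servo_tool", "kwargs": {"rows": [[[0,0,0.0007],[0,0,0],0.9],[[0,0,0],[0,0,0],0.9]]}}

```text
clock: 5.98
tool_pos: [0.5392, -0.2101, 0.0085]
orientation: [-180.0, -0.0, -86.0]
force: [-1.7, 0.0, 5.8]
opening: 0.0218
```

Emit:
{"fn": "servo_tool", "kwargs": {"rows": [[[0,0,0],[0,0,0],0.66],[[0,0,0],[0,0,0],0.66],[[0,0,0],[0,0,0],0.66],[[0,0,0],[0,0,0],0.66],[[0,0,-0.01],[0,0,0],0.66],[[0,0,-0.03],[0,0,0],0.66],[[0,0,-0.038],[0,0,0],0.66],[[0,0,-0.038],[0,0,0],0.66],[[0,0,-0.038],[0,0,0],0.66],[[0,0,-0.038],[0,0,0],0.66],[[0,0,0],[0,0,0],0.55],[[0,0,0],[0,0,0],0.55]]}}

```text
clock: 6.98
tool_pos: [0.5404, -0.2103, 0.2035]
orientation: [-179.6, -0.1, -86.0]
force: [0.1, 0.3, -0.5]
opening: 0.0368
```

Run:
```python
from h import *
snap("wrist","w4")
plan(.582,.067,.19,-100)
im=cv2.imread("pics/side0.png")[:,:,::-1].copy()
for n in ("side0","scene0"):
    c=cam(n[:-1]);im=cv2.imread(f"pics/{n}.png")[:,:,::-1].copy()
    for b in blobs(im,"yellow",smin=50): print(n,np.round(b[:3]),rect(c,b[3],.0125))
```

```text
clk 7.03 tool [ 0.5392 -0.21    0.2013] [-179.9    0.   -86. ] open 0.0382 q [ -2.  12. -14.  -0. -63.   6.]
 world d [ 0.0428  0.277  -0.0113] tool shift [-0.2733 -0.0621  0.0114] norm 0.281 turn units [-0.024  0.003  2.335]
side0 [257. 237. 350.] [556.7 -78.5  47.7  37.5  65.4]
side0 [369. 194.  76.] [783.9 -10.2  40.9  18.4 -30.3]
side0 [251. 188. 228.] [583.3  64.1  48.1  31.7  75.3]
side0 [348. 192.  88.] [753.6   8.2 126.    7.   61.2]
side0 [396. 157. 191.] [901.7 107.4 123.3  22.3 -75.6]
side0 [222.  87. 186.] [640.5 582.4 115.3  36.5  77.2]
side0 [309.  26. 258.] [1127.4 1181.6  278.3   94.1    6.9]
scene0 [503. 363. 342.] [635.2 570.7  45.7  36.4  19.4]
scene0 [190. 254. 218.] [797.7 -36.7 102.5  14.7 -73.7]
scene0 [290. 207. 154.] [584.2  75.4  40.3  24.7 -15.1]
scene0 [158. 194.  44.] [ 724.1 -180.4   37.2   15.9  -31.9]
scene0 [244. 168. 130.] [558.9 -65.9  36.   28.1 -37. ]
scene0 [402.  68. 330.] [ 13.5  95.3 135.7  76.7 -28.2]
scene0 [ 367.   55. 1478.] [ -8.1 -18.1 281.4 179.   10.8]
scene0 [372.  27.  76.] [-97.5 -51.7  84.8  55.2 -79.5]
scene0 [ 472.    7. 1026.] [-371.3  151.2  349.9  114.8  -49.4]
scene0 [233.   1.  51.] [  54.8 -473.1   97.8   11.   -54.2]
```

View pics/w4.png

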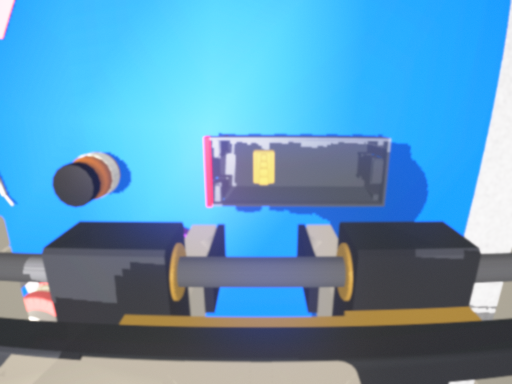

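Emit:
{"fn": "servo_tool", "kwargs": {"rows": [[[-0.034,-0.0078,0],[0,0,0],0.4],[[-0.034,-0.0078,0],[0,0,0],0.4],[[-0.034,-0.0078,0],[0,0,0],0.4],[[-0.034,-0.0078,0],[0,0,0],0.4],[[-0.034,-0.0078,0],[0,0,0],0.4],[[-0.034,-0.0078,0],[0,0,0],0.4],[[-0.034,-0.0078,0],[0,0,0],0.4],[[-0.034,-0.0078,0],[0,0,0],0.4],[[0,0,0],[0,0,-1],0.4],[[0,0,0],[0,0,-1],0.4],[[0,0,0],[0,0,-1],0.4],[[0,0,0],[0,0,-1],0.4],[[0,0,0],[0,0,-1],0.4],[[0,0,0],[0,0,-1],0.4],[[0,0,0],[0,0,-1],0.4],[[0,0,0],[0,0,-1],0.4],[[0,0,0],[0,0,-1],0.4],[[0,0,0],[0,0,-1],0.4],[[0,0,0],[0,0,-1],0.4],[[0,0,0],[0,0,-0.8],0.4]]}}

```text
clock: 8.7
tool_pos: [0.5812, 0.0653, 0.1982]
orientation: [179.9, 0.2, -14.9]
force: [-0.6, -0.7, 0.6]
opening: 0.0528
```

Emit:
{"fn": "servo_tool", "kwargs": {"rows": [[[0,0,0],[0,0,0],0.4],[[0,0,0],[0,0,0],0.4]]}}

```text
clock: 8.87
tool_pos: [0.5815, 0.0654, 0.1986]
orientation: [179.9, 0.1, -15.3]
force: [-0.6, 0.2, 0.1]
opening: 0.0526
```

Run:
```python
from h import *
plan(.582,.067,.003,-15)
c,im=snap("wrist","w5"); print(proj(c,[[.582,.067,.015]]))
hs=cv2.cvtColor(im,cv2.COLOR_RGB2HSV); u,v=proj(c,[[.582,.067,.015]])[0].astype(int); print(hs[v,u-12:u+13:3].tolist())
cr=im[90:240,170:370]; cv2.imwrite("pics/crop6.png",cv2.resize(cr,None,fx=4,fy=4,interpolation=cv2.INTER_CUBIC)[:,:,::-1])
look("w5b","yellow")
```

```text
clk 8.87 tool [0.5815 0.0654 0.1986] [ 1.799e+02  1.000e-01 -1.530e+01] open 0.0526 q [ 26.  13. -13.  -0. -64.  49.]
 world d [ 0.0005  0.0016 -0.1956] tool shift [ 0.0004 -0.002   0.1956] norm 0.196 turn units [ 0.013  0.018 -0.057]
[[258.93258514 166.66649013]]
[[120, 9, 253], [30, 46, 255], [30, 47, 255], [30, 72, 255], [30, 69, 255], [30, 49, 255], [30, 49, 255], [26, 20, 254], [103, 163, 255]]
```

View pics/crop6.png

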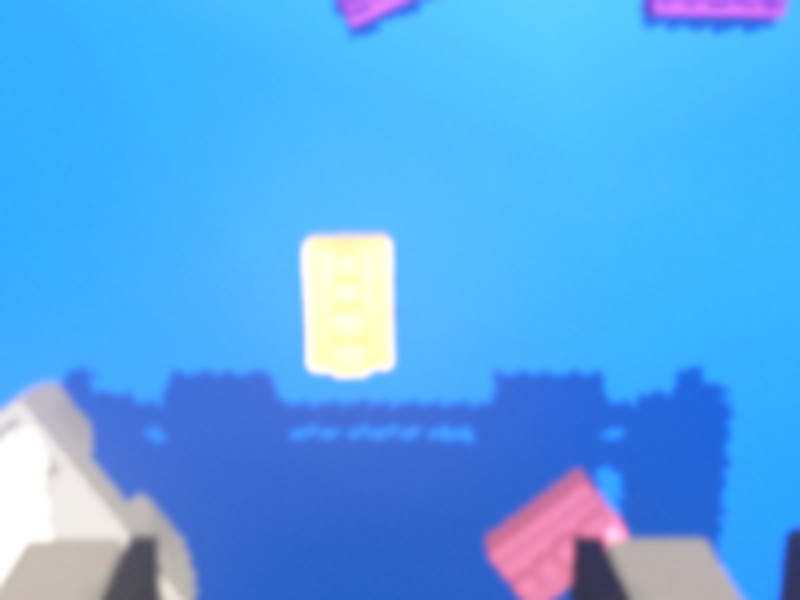

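View pics/w5.png

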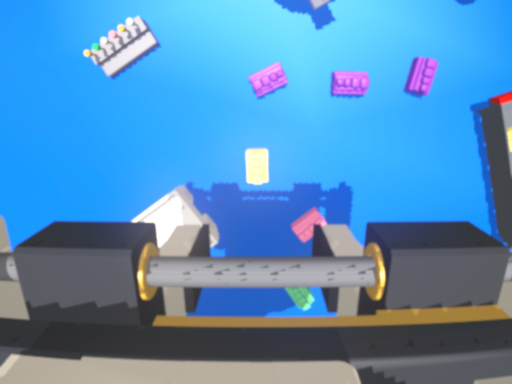

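Run:
```python
from h import *
c=cam("wrist"); p=onplane(c,[[182,187],[215,225],[257,166.5]],.048); print(p.round(3)); print(onplane(c,[[257,166.5]],.015))
o=telemetry.get_obs(); R=Ro.from_euler('xyz',o['orientation'],degrees=True)
print(R.inv().apply(p-o['tool_pos']).round(3))
```

```text
[[0.59  0.142 0.048]
 [0.544 0.123 0.048]
 [0.59  0.067 0.048]]
[[0.58306431 0.06908685 0.015     ]]
[[-0.013 -0.076  0.151]
 [-0.052 -0.046  0.151]
 [ 0.008 -0.004  0.151]]
```

Emit:
{"fn": "servo_tool", "kwargs": {"rows": [[[0.0007,-0.0025,0.035],[0,0,0],0.5],[[0,0,0.035],[0,0,0],0.5],[[0,0,0.035],[0,0,0],0.5],[[0,0,0.035],[0,0,0],0.5],[[0,0,0.032],[0,0,0],0.5],[[0,0,0.014],[0,0,0],0.5],[[0,0,0.007],[0,0,0],0.5],[[0,0,0],[0,0,0],0.5],[[0,0,0],[0,0,0],0.8],[[0,0,0],[0,0,0],0.9],[[0,0,0],[0,0,0],0.9],[[0,0,0],[0,0,0],0.9],[[0,0,0],[0,0,0],0.9],[[0,0,0],[0,0,0],0.9]]}}

```text
clock: 10.13
tool_pos: [0.5843, 0.0682, 0.0082]
orientation: [-179.9, -0.1, -15.2]
force: [-0.5, 1.1, 7.5]
opening: 0.0216
```

Run:
```python
from h import *
plan(.483,-.2142,.15,-86)
```

```text
clk 10.13 tool [0.5843 0.0682 0.0082] [-1.799e+02 -1.000e-01 -1.520e+01] open 0.0216 q [ 26.  25. -25.   0. -40.  49.]
 world d [-0.1013 -0.2824  0.1418] tool shift [-0.0237  0.2989 -0.1422] norm 0.332 turn units [-2.1000e-02 -8.0000e-03  1.1806e+01]
```

Emit:
{"fn": "servo_tool", "kwargs": {"rows": [[[0,0,-0.012],[0,0,0],0.9],[[0,0,-0.03],[0,0,0],0.9],[[0,0,-0.036],[0,0,0],0.9],[[0,0,-0.036],[0,0,0],0.9],[[-0.003,0.037,-0.001],[0,0,0],0.9],[[-0.003,0.037,-0.001],[0,0,0],0.9],[[-0.003,0.037,-0.001],[0,0,0],0.9],[[-0.003,0.038,-0.001],[0,0,0],0.9],[[-0.003,0.0375,0],[0,0,0],0.9],[[-0.003,0.0375,0],[0,0,0],0.9],[[-0.003,0.0375,0],[0,0,0],0.9],[[-0.003,0.0375,0],[0,0,0],0.9]]}}

```text
clock: 11.13
tool_pos: [0.4811, -0.2159, 0.1254]
orientation: [-180.0, -0.1, -15.2]
force: [1.6, -0.2, -0.0]
opening: 0.0215
```

Emit:
{"fn": "servo_tool", "kwargs": {"rows": [[[0,0,0],[0,0,1],0.9],[[0,0,0],[0,0,1],0.9],[[0,0,0],[0,0,1],0.9],[[0,0,0],[0,0,1],0.9],[[0,0,0],[0,0,1],0.9],[[0,0,0],[0,0,1],0.9],[[0,0,0],[0,0,1],0.9],[[0,0,0],[0,0,1],0.9],[[0,0,0],[0,0,1],0.9],[[0,0,0],[0,0,1],0.9],[[0,0,0],[0,0,1],0.9],[[0,0,0],[0,0,0.8],0.9],[[0,0,0],[0,0,0],0.9],[[0,0,0],[0,0,0],0.9],[[0,0,0],[0,0,0],0.9]]}}

```text
clock: 12.38
tool_pos: [0.482, -0.2144, 0.125]
orientation: [-180.0, 0.0, -85.8]
force: [-0.4, -0.1, -0.6]
opening: 0.0216
```

Run:
```python
from h import *
plan(.483,-.2142,.0105,-86)
```

```text
clk 12.38 tool [ 0.482  -0.2144  0.125 ] [-180.     0.   -85.8] open 0.0216 q [ -3.  12. -26.  -0. -52.   7.]
 world d [ 0.001   0.0002 -0.1145] tool shift [-1.000e-04 -1.000e-03  1.145e-01] norm 0.114 turn units [-0.002  0.     0.03 ]
```

Emit:
{"fn": "servo_tool", "kwargs": {"rows": [[[0,-0.001,0.035],[0,0,0],0.9],[[0,0,0.035],[0,0,0],0.9],[[0,0,0.025],[0,0,0],0.9],[[0,0,0.012],[0,0,0],0.9],[[0,0,0.004],[0,0,0],0.9],[[0,0,0.001],[0,0,0],0.9],[[0,0,0],[0,0,0],0.9],[[0,0,0],[0,0,0],0.9]]}}

```text
clock: 13.05
tool_pos: [0.484, -0.2145, 0.014]
orientation: [-179.9, -0.0, -85.9]
force: [0.3, 1.2, -0.6]
opening: 0.0217
```

Emit:
{"fn": "servo_tool", "kwargs": {"rows": [[[0,0,0.001],[0,0,0],0.9],[[0,0,0.001],[0,0,0],0.9],[[0,0,0],[0,0,0],0.9]]}}

```text
clock: 13.3
tool_pos: [0.4833, -0.2144, 0.0114]
orientation: [-179.9, -0.0, -86.0]
force: [0.1, 0.5, -0.5]
opening: 0.0212
```

Emit:
{"fn": "servo_tool", "kwargs": {"rows": [[[0,0,0.0008],[0,0,0],0.9],[[0,0,0],[0,0,0],0.9]]}}

```text
clock: 13.47
tool_pos: [0.4834, -0.2144, 0.0111]
orientation: [-180.0, -0.0, -86.0]
force: [-2.4, 2.1, 10.4]
opening: 0.021
```

Emit:
{"fn": "servo_tool", "kwargs": {"rows": [[[0,0,0],[0,0,0],0.66],[[0,0,0],[0,0,0],0.66],[[0,0,0],[0,0,0],0.66],[[0,0,0],[0,0,0],0.66],[[0,0,-0.01],[0,0,0],0.66],[[0,0,-0.03],[0,0,0],0.66],[[0,0,-0.038],[0,0,0],0.66],[[0,0,-0.038],[0,0,0],0.66],[[0,0,-0.038],[0,0,0],0.4],[[0,0,-0.038],[0,0,0],0],[[0,0,-0.02],[0,0,0],0],[[0,0,0],[0,0,0],0],[[0,0,0],[0,0,0],0]]}}

```text
clock: 14.55
tool_pos: [0.4836, -0.2144, 0.2243]
orientation: [-179.8, -0.0, -86.0]
force: [0.3, -0.8, -0.7]
opening: 0.0579
```

Run:
```python
from h import *
plan(.51,.2,.225,-70)
c,im=snap("wrist","w6")
cr=im[110:225,190:410]; cv2.imwrite("pics/crop7.png",cv2.resize(cr,None,fx=3.5,fy=3.5,interpolation=cv2.INTER_CUBIC)[:,:,::-1])
snap("side","d6")
```

```text
clk 14.55 tool [ 0.4836 -0.2144  0.2243] [-179.8   -0.   -86. ] open 0.0579 q [ -3.   7. -18.  -0. -65.   7.]
 world d [0.0264 0.4144 0.0007] tool shift [-0.4115 -0.0554 -0.0007] norm 0.415 turn units [-0.036 -0.009 -2.664]
```

View pics/crop7.png

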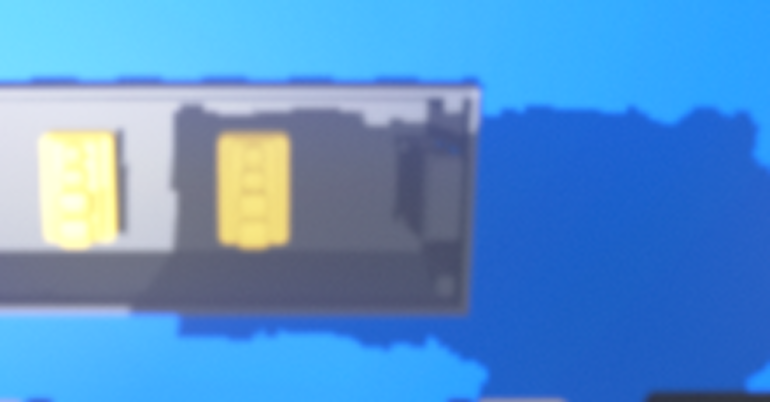

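View pics/d6.png

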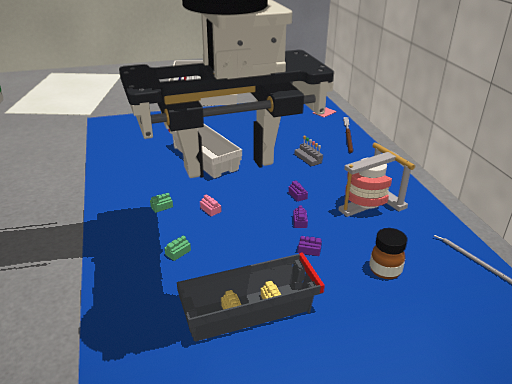

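Run:
```python
from h import *
c=cam("scene"); p=onplane(c,[[329.5,192.5],[411.7,211.2],[408.2,242.5],[323,222.5]],.048); print(p.round(3),p.mean(0))
r=(p[1]+p[2])/2-(p[0]+p[3])/2; print(np.linalg.norm(r),np.degrees(np.arctan2(r[1],r[0])))
plan(.515,.21,.24,20)
```

```text
[[0.525 0.131 0.048]
 [0.464 0.294 0.048]
 [0.535 0.318 0.048]
 [0.595 0.156 0.048]] [0.52992986 0.2249937  0.048     ]
0.1731286595001487 110.37267974225598
clk 14.65 tool [ 0.4824 -0.2142  0.2217] [180.   0. -86.] open 0.0655 q [ -3.   7. -18.  -0. -65.   7.]
 world d [0.0326 0.4242 0.0183] tool shift [-0.4209 -0.0622 -0.0181] norm 0.426 turn units [ 0.0000e+00  9.0000e-03 -1.7666e+01]
```

Emit:
{"fn": "servo_tool", "kwargs": {"rows": [[[-0.0364,-0.0051,-0.001],[0,0,0],0],[[-0.0364,-0.0051,-0.001],[0,0,0],0],[[-0.0364,-0.0051,-0.001],[0,0,0],0],[[-0.0364,-0.0051,-0.001],[0,0,0],0],[[-0.0364,-0.0051,-0.001],[0,0,0],0],[[-0.0364,-0.0051,-0.001],[0,0,0],0],[[-0.0364,-0.0051,-0.001],[0,0,0],0],[[-0.0364,-0.0051,-0.001],[0,0,0],0],[[-0.0364,-0.0051,0],[0,0,0],0],[[-0.0364,-0.0051,0],[0,0,0],0],[[-0.0364,-0.0051,0],[0,0,0],0],[[-0.0364,-0.0051,0],[0,0,0],0],[[-0.0364,-0.0051,0],[0,0,0],0],[[0,0,0],[0,0,-1],0],[[0,0,0],[0,0,-1],0],[[0,0,0],[0,0,-0.73],0],[[0,0,0],[0,0,0],0],[[0,0,0],[0,0,0],0],[[0,0,0],[0,0,0],0]]}}

```text
clock: 16.23
tool_pos: [0.5157, 0.2619, 0.2293]
orientation: [179.9, -0.0, -69.8]
force: [0.3, 0.1, 0.6]
opening: 0.0876
```

Run:
```python
from h import *
plan(.53,.222,.022,-69.6)
c,im=snap("wrist","w7")
hs=cv2.cvtColor(im,cv2.COLOR_RGB2HSV)
m=255-cv2.inRange(hs,(95,90,30),(122,255,255)); m=cv2.morphologyEx(m,cv2.MORPH_OPEN,np.ones((3,3)))
m[215:]=0
cs,_=cv2.findContours(m,cv2.RETR_EXTERNAL,cv2.CHAIN_APPROX_NONE)
for k in cs:
    if cv2.contourArea(k)<4000: continue
    print(cv2.boundingRect(k),rect(c,k,.048))
    ap=cv2.approxPolyDP(k,6,True).reshape(-1,2); print(ap.tolist(), (onplane(c,ap.astype(float),0.048)*1000).round(1).tolist())
```

```text
clk 16.23 tool [0.5157 0.2619 0.2293] [179.9  -0.  -69.8] open 0.0876 q [ 46.  11. -12.  -0. -67. -26.]
 world d [ 0.0143 -0.0399 -0.2073] tool shift [4.230e-02 2.000e-04 2.073e-01] norm 0.212 turn units [ 0.013 -0.006 -0.027]
(431, 48, 81, 167) [303.4 144.3 179.7  99.7 -70.4]
[[511, 48], [431, 214], [511, 214]] [[319.5, 54.7, 48.0], [320.3, 245.7, 48.0], [226.4, 212.3, 48.0]]
(229, 33, 74, 179) [526.4 221.5 179.6  71.5 -69.7]
[[230, 33], [233, 210], [296, 211], [302, 34]] [[589.1, 149.0, 48.0], [527.9, 316.4, 48.0], [463.7, 294.0, 48.0], [524.3, 126.0, 48.0]]
```

View pics/w7.png

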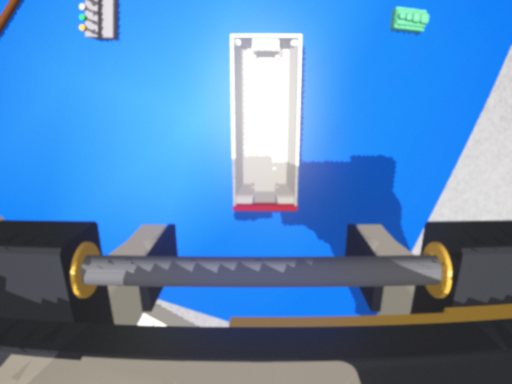

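Emit:
{"fn": "servo_tool", "kwargs": {"rows": [[[0.021,0.002,0],[0,0,0],0],[[0.0206,0.002,0.01],[0,0,0],0],[[0,0,0.035],[0,0,0],0],[[0,0,0.035],[0,0,0],0],[[0,0,0.035],[0,0,0],0],[[0,0,0.035],[0,0,0],0],[[0,0,0.03],[0,0,0],0],[[0,0,0.018],[0,0,0],0],[[0,0,0.009],[0,0,0],0],[[0,0,0],[0,0,0],0],[[0,0,0],[0,0,0],0.15],[[0,0,0],[0,0,0],0.25],[[0,0,0],[0,0,0],0.3],[[0,0,0],[0,0,0],0.35],[[0,0,0],[0,0,0],0.35],[[0,0,0],[0,0,0],0.35],[[0,0,0],[0,0,0],0.35]]}}

```text
clock: 17.7
tool_pos: [0.5272, 0.2224, 0.0245]
orientation: [-179.9, 0.0, -69.6]
force: [-1.7, -0.1, 6.6]
opening: 0.0676
```

Run:
```python
from h import *
plan(.511,-.2122,.062,4.1)
snap("side","d8"); snap("scene","s8")
```

```text
clk 17.7 tool [0.5272 0.2224 0.0245] [-179.9    0.   -69.6] open 0.0676 q [ 42.  23. -26.   0. -41. -22.]
 world d [-0.0162 -0.4346  0.0375] tool shift [ 0.4016  0.1667 -0.038 ] norm 0.436 turn units [-1.8000e-02 -7.0000e-03 -1.2282e+01]
```

View pics/d8.png

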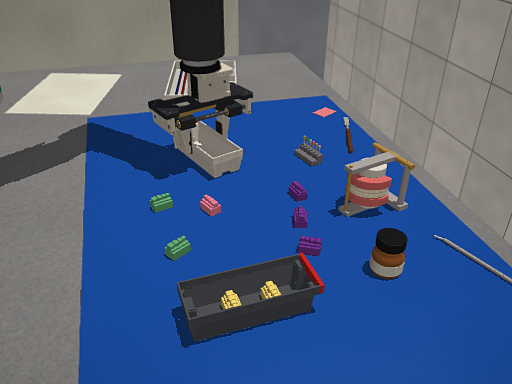

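View pics/s8.png

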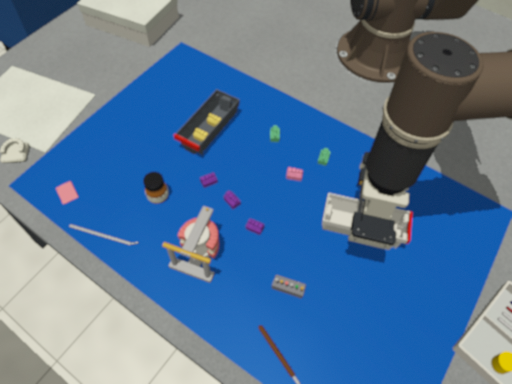

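Run:
```python
from h import *
im=cv2.imread("pics/d8.png")[240:350,165:335]; cv2.imwrite("pics/crop8.png",cv2.resize(im,None,fx=4.5,fy=4.5,interpolation=cv2.INTER_CUBIC))
im=cv2.imread("pics/s8.png")[80:165,160:255]; cv2.imwrite("pics/crop9.png",cv2.resize(im,None,fx=7,fy=7,interpolation=cv2.INTER_CUBIC))
```

```text
(no output)
```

View pics/crop8.png

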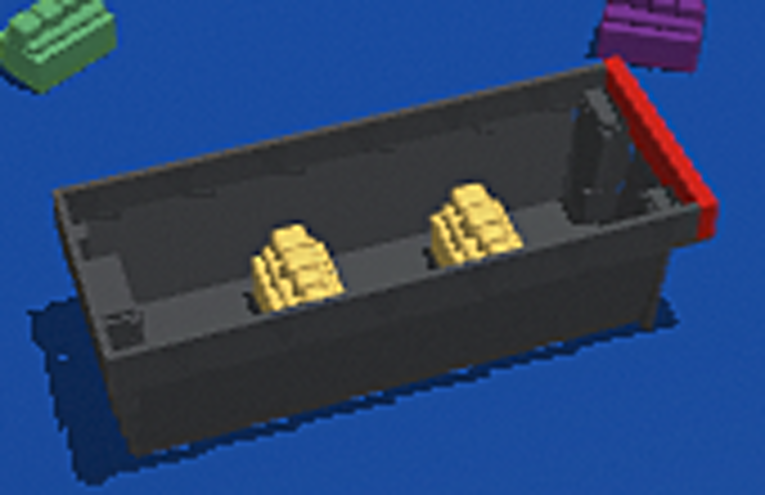

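View pics/crop9.png

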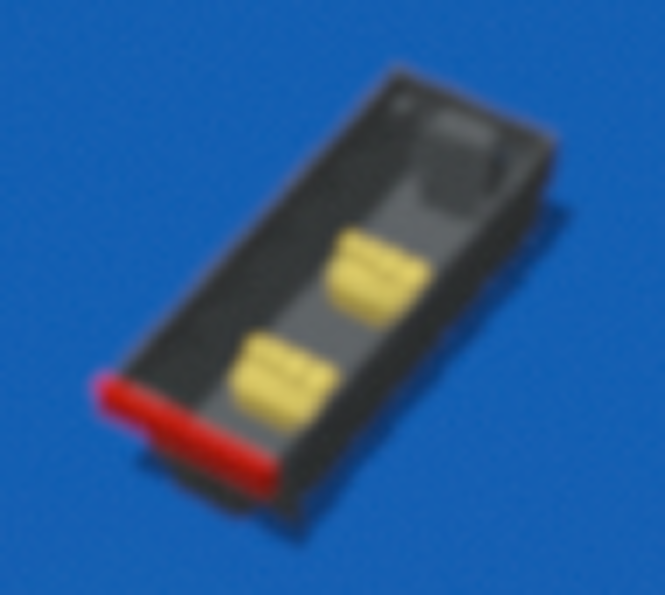

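Run:
```python
from h import *
d=np.array([[57,192],[108,357],[622,60],[717,208]])/4.5+[165,240]
s=np.array([[555,138],[400,68],[280,465],[98,383]])/7+[160,80]
cs,cd=cam("scene"),cam("side")
P=[]
for a,b in zip(d,s):
    p,e=tri(cd,a,cs,b); P.append(p); print((p*1000).round(1),round(e*1000,1),(onplane(cd,[a],.048)*1000).round(1)[0],(onplane(cs,[b],.048)*1000).round(1)[0])
for n,Q in (("side",onplane(cd,d,.048)),("scene",onplane(cs,s,.048)),("tri",np.array(P))):
    v=(Q[2]+Q[3]-Q[0]-Q[1])/2; print(n,Q.mean(0).round(4),np.degrees(np.arctan2(v[1],v[0])),np.linalg.norm(v))
```

```text
[ 417.9 -182.7   44.6] 2.3 [ 418.5 -187.3   48. ] [ 419.3 -180.5   48. ]
[ 422.1 -248.2   44.4] 2.4 [ 422.8 -252.5   48. ] [ 423.6 -245.5   48. ]
[ 591.9 -169.7   46.5] 9.3 [ 594.7 -174.7   48. ] [ 588.4 -166.9   48. ]
[ 597.4 -239.7   45.9] 4.4 [ 598.1 -243.1   48. ] [ 596.6 -237.2   48. ]
side [ 0.5085 -0.2144  0.048 ] 3.586058935613013 0.1760418916205388
scene [ 0.507  -0.2075  0.048 ] 3.6724167993110197 0.17142794356532756
tri [ 0.5073 -0.2101  0.0454] 3.5349907966430925 0.1749840296114741
```

Emit:
{"fn": "servo_tool", "kwargs": {"rows": [[[0,0,-0.008],[0,0,0],0.35],[[0,0,-0.022],[0,0,0],0.35],[[0,0,-0.035],[0,0,0],0.35],[[0,0,-0.035],[0,0,0],0.35],[[0,0,-0.02],[0,0,0],0.35],[[0,0,-0.005],[0,0,0],0.35],[[0,0,0],[0,0,0],0.35]]}}

```text
clock: 18.38
tool_pos: [0.5276, 0.2226, 0.1506]
orientation: [-179.8, 0.1, -69.6]
force: [0.5, 0.6, -2.0]
opening: 0.068
```

Emit:
{"fn": "servo_tool", "kwargs": {"rows": [[[0.015,0.0063,0],[0,0,0],0.35],[[0.0285,0.012,0],[0,0,0],0.35],[[0.0334,0.014,0],[0,0,0],0.35],[[0.0334,0.014,0],[0,0,0],0.35],[[0.0334,0.014,0],[0,0,0],0.35],[[0.0334,0.014,0],[0,0,0],0.35],[[0.0334,0.014,0],[0,0,0],0.35],[[0.0334,0.014,0],[0,0,0],0.35],[[0.0334,0.014,0],[0,0,0],0.35],[[0.0334,0.014,0],[0,0,0],0.35],[[0.0334,0.014,0],[0,0,0],0.35],[[0.0285,0.012,0],[0,0,0],0.35],[[0.0185,0.0077,0],[0,0,0],0.35],[[0.0107,0.0044,0],[0,0,0],0.35],[[0,0,0],[0,0,0],0.35],[[0,0,0],[0,0,0],0.35]]}}

```text
clock: 19.72
tool_pos: [0.5079, -0.2137, 0.1468]
orientation: [179.9, 0.1, -69.7]
force: [-0.4, 0.1, -2.1]
opening: 0.0674
```

Emit:
{"fn": "servo_tool", "kwargs": {"rows": [[[0,0,0],[0,0,-0.5],0.35],[[0,0,0],[0,0,-1],0.35],[[0,0,0],[0,0,-1],0.35],[[0,0,0],[0,0,-1],0.35],[[0,0,0],[0,0,-1],0.35],[[0,0,0],[0,0,-1],0.35],[[0,0,0],[0,0,-1],0.35],[[0,0,0],[0,0,-1],0.35],[[0,0,0],[0,0,-1],0.35],[[0,0,0],[0,0,-1],0.35],[[0,0,0],[0,0,-1],0.35],[[0,0,0],[0,0,-1],0.35],[[0,0,0],[0,0,-0.75],0.35],[[0,0,0],[0,0,0],0.35],[[0,0,0],[0,0,0],0.35],[[0,0,0],[0,0,0],0.35]]}}

```text
clock: 21.05
tool_pos: [0.5089, -0.2127, 0.1479]
orientation: [-180.0, 0.0, 3.8]
force: [-0.2, -0.1, -0.9]
opening: 0.0673
```

Run:
```python
from h import *
plan(.5095,-.2122,.09,3.9)
c,a=snap("side","d9"); c,b=snap("scene","s9")
```

```text
clk 21.05 tool [ 0.5089 -0.2127  0.1479] [-180.     0.     3.8] open 0.0673 q [ -2.  13. -21.  -0. -56.  96.]
 world d [ 0.0006  0.0005 -0.0579] tool shift [ 0.0006 -0.0005  0.0579] norm 0.058 turn units [-0.001  0.003 -0.017]
```

View pics/d9.png

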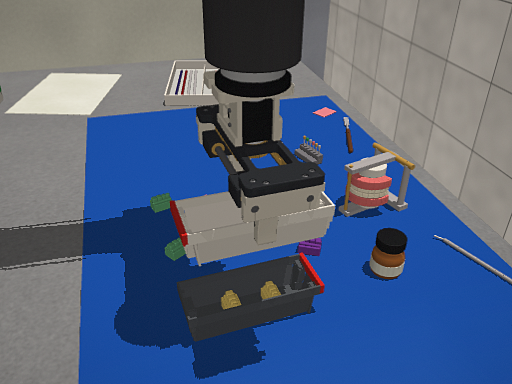

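View pics/s9.png

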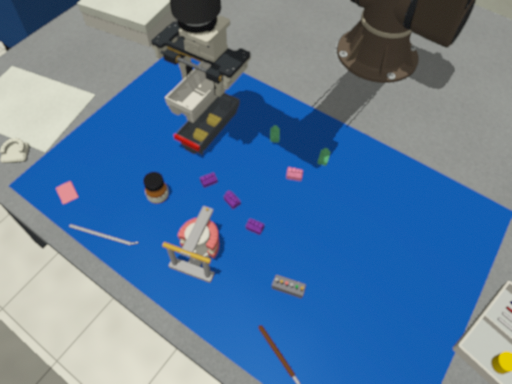

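Emit:
{"fn": "servo_tool", "kwargs": {"rows": [[[0.0005,-0.0005,0.02],[0,0,0],0.35],[[0,0,0.025],[0,0,0],0.35],[[0,0,0.015],[0,0,0],0.35],[[0,0,0.008],[0,0,0],0.35],[[0,0,0],[0,0,0],0.35],[[0,0,0],[0,0,0],0.35]]}}

```text
clock: 21.65
tool_pos: [0.5097, -0.213, 0.0803]
orientation: [180.0, 0.0, 3.9]
force: [-0.0, 0.8, -0.2]
opening: 0.0676
```

Run:
```python
from h import *
plan(.5095,-.2122,.0645,3.9)
c,a=snap("side","d10"); c,b=snap("scene","s10")
cr=a[190:350,155:345]; cv2.imwrite("pics/crop10.png",cv2.resize(cr,None,fx=4,fy=3.75,interpolation=cv2.INTER_CUBIC)[:,:,::-1])
cr=b[65:165,145:265]; cv2.imwrite("pics/crop11.png",cv2.resize(cr,None,fx=6,fy=6,interpolation=cv2.INTER_CUBIC)[:,:,::-1])
```

```text
clk 21.65 tool [ 0.5097 -0.213   0.0803] [180.    0.    3.9] open 0.0676 q [ -2.  17. -26.   0. -47.  96.]
 world d [-0.0002  0.0008 -0.0158] tool shift [-0.0001 -0.0008  0.0158] norm 0.016 turn units [ 0.003  0.003 -0.002]
```

View pics/crop10.png

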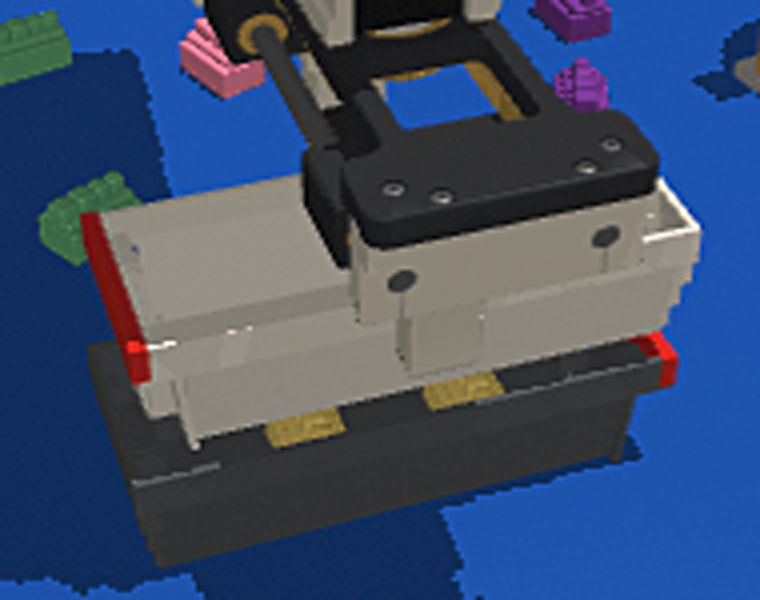

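View pics/crop11.png

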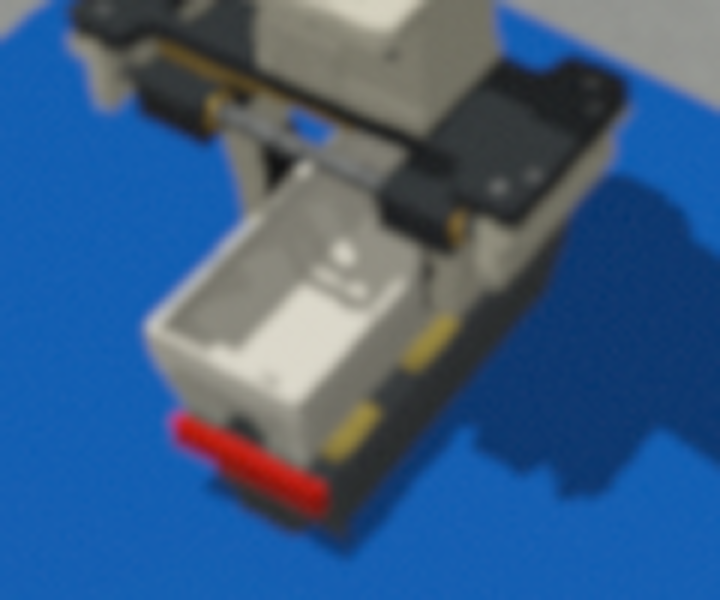

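Run:
```python
from h import *
cs,cd=cam("scene"),cam("side")
f=lambda L:np.array(L,float)/[4,3.75]+[155,190]
w=onplane(cd,f([[127,345],[700,232],[82,215]]),.1038)*1000; g=onplane(cd,f([[132,483],[678,347]]),.048)*1000
print("side white redNear, plainNear, redFar",w.round(1).tolist()," grey plainNear redNear",g.round(1).tolist(), (w[:2].mean(0)-g.mean(0)).round(1))
# scene
f=lambda L:np.array(L,float)/6+[145,65]
w=onplane(cs,f([[148,330],[298,402]]),.1038)*1000; g=onplane(cs,f([[176,420],[328,488]]),.048)*1000
print("scene white plain end",w.round(1).tolist(),"grey red end",g.round(1).tolist(),(w.mean(0)-g.mean(0)).round(1))
```

```text
side white redNear, plainNear, redFar [[424.5, -249.1, 103.8], [600.5, -242.5, 103.8], [420.6, -185.0, 103.8]]  grey plainNear redNear [[421.8, -251.3, 48.0], [600.9, -236.8, 48.0]] [ 1.1 -1.7 55.8]
scene white plain end [[601.5, -235.8, 103.8], [596.2, -169.3, 103.8]] grey red end [[596.8, -236.0, 48.0], [588.6, -167.7, 48.0]] [ 6.1 -0.7 55.8]
```

Emit:
{"fn": "servo_tool", "kwargs": {"rows": [[[-0.0005,-0.001,0.003],[0,0,0],0.35],[[0,0,0.003],[0,0,0],0.35],[[0,0,0.003],[0,0,0],0.35],[[0,0,0.002],[0,0,0],0.35],[[0,0,0],[0,0,0],0.35],[[0,0,0],[0,0,0],0.35]]}}

```text
clock: 22.25
tool_pos: [0.5088, -0.2119, 0.0689]
orientation: [-180.0, 0.0, 3.9]
force: [-0.1, -1.0, -0.5]
opening: 0.0678
```

Emit:
{"fn": "servo_tool", "kwargs": {"rows": [[[0,0,0.0015],[0,0,0],0.35],[[0,0,0.001],[0,0,0],0.35],[[0,0,0.001],[0,0,0],0.35],[[0,0,0],[0,0,0],0.35]]}}

```text
clock: 22.58
tool_pos: [0.5087, -0.2119, 0.0653]
orientation: [-180.0, 0.0, 3.9]
force: [0.2, -0.2, -2.1]
opening: 0.0679
```

Emit:
{"fn": "servo_tool", "kwargs": {"rows": [[[0,0,0.0008],[0,0,0],0.35],[[0,0,0.0007],[0,0,0],0.35],[[0,0,0],[0,0,0],0.35]]}}

```text
clock: 22.83
tool_pos: [0.509, -0.2119, 0.0645]
orientation: [180.0, -0.0, 3.9]
force: [-1.6, 0.4, 3.3]
opening: 0.0678
```

Emit:
{"fn": "servo_tool", "kwargs": {"rows": [[[0,0,0.0005],[0,0,0],0.35],[[0,0,0],[0,0,0],0.35]]}}

```text
clock: 23.0
tool_pos: [0.509, -0.2119, 0.0645]
orientation: [180.0, -0.0, 3.9]
force: [-2.8, 2.6, 8.7]
opening: 0.0675
```

Seated at the expected height (underside 40 mm). Release and look.

Emit:
{"fn": "servo_tool", "kwargs": {"rows": [[[0,0,0],[0,0,0],0.2],[[0,0,0],[0,0,0],0.1],[[0,0,0],[0,0,0],0],[[0,0,0],[0,0,0],0],[[0,0,0],[0,0,0],0],[[0,0,-0.01],[0,0,0],0],[[0,0,-0.03],[0,0,0],0],[[0,0,-0.038],[0,0,0],0],[[0,0,-0.038],[0,0,0],0],[[0,0,-0.038],[0,0,0],0],[[0,0,-0.03],[0,0,0],0],[[0,0,0],[0,0,0],0],[[0,0,0],[0,0,0],0]]}}

```text
clock: 24.08
tool_pos: [0.5098, -0.212, 0.2506]
orientation: [180.0, -0.3, 3.9]
force: [0.1, -0.3, -0.6]
opening: 0.0877
```

Run:
```python
from h import *
plan(.432,-.0695,.19,33-0)
snap("wrist","w11")
c,a=snap("side","d11")
cr=a[190:350,155:345]; cv2.imwrite("pics/crop12.png",cv2.resize(cr,None,fx=4,fy=3.75,interpolation=cv2.INTER_CUBIC)[:,:,::-1])
```

```text
clk 24.08 tool [ 0.5098 -0.212   0.2506] [180.   -0.3   3.9] open 0.0877 q [ -2.   8. -13.   0. -69.  96.]
 world d [-0.0778  0.1425 -0.0606] tool shift [-0.0682 -0.1475  0.0602] norm 0.173 turn units [ 0.02  -0.046 -4.85 ]
```

View pics/crop12.png

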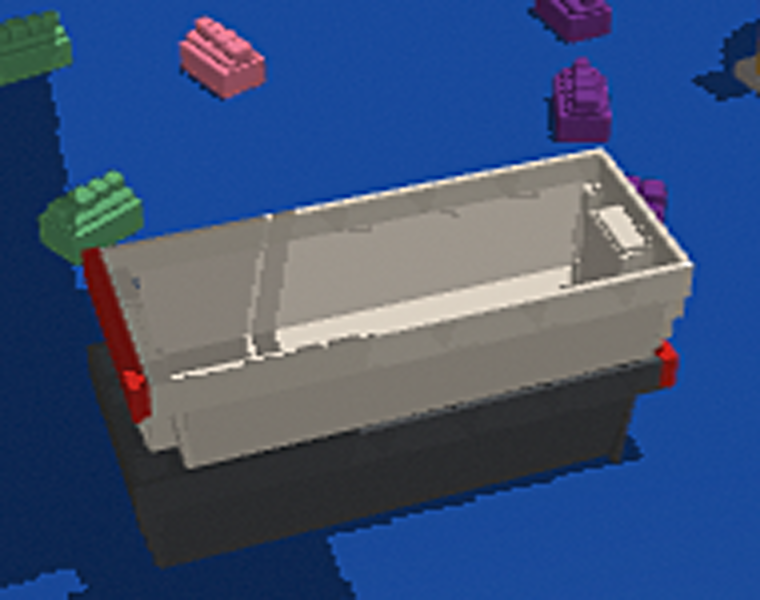

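View pics/w11.png

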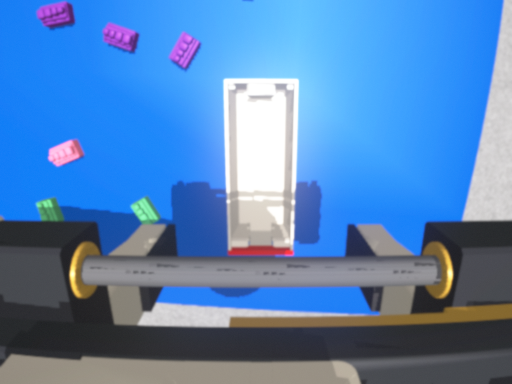

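Emit:
{"fn": "servo_tool", "kwargs": {"rows": [[[-0.0136,-0.0295,0.006],[0,0,0],0],[[-0.0136,-0.0295,0.006],[0,0,0],0],[[-0.0136,-0.0295,0.01],[0,0,0],0.2],[[-0.0136,-0.0295,0.015],[0,0,0],0.4],[[-0.0136,-0.0295,0.015],[0,0,0],0.45],[[0,0,0],[0,0,-1],0.45],[[0,0,0],[0,0,-1],0.45],[[0,0,0],[0,0,-1],0.45],[[0,0,0],[0,0,-1],0.45],[[0,0,0],[0,0,-0.77],0.45],[[0,0,0],[0,0,0],0.45],[[0,0,0],[0,0,0],0.45],[[0,0,0],[0,0,0],0.45]]}}

```text
clock: 25.27
tool_pos: [0.4306, -0.0695, 0.195]
orientation: [-180.0, 0.1, 32.4]
force: [0.1, -0.1, 0.9]
opening: 0.0484
```

Run:
```python
from h import *
plan(.432,-.0695,.005,32.5)
look("w12","green")
c=cam("wrist"); print(proj(c,[[.432,-.0695,.015]]))
```

```text
clk 25.27 tool [ 0.4306 -0.0695  0.195 ] [-1.80e+02  1.00e-01  3.24e+01] open 0.0484 q [ 17.  -1. -30.  -0. -61. 105.]
 world d [ 0.0014 -0.     -0.19  ] tool shift [0.0014 0.0009 0.19  ] norm 0.19 turn units [-0.004  0.012 -0.025]
green [260.8 171.7 315.5] [430.5 -71.   33.9  19.8  32.4]
green [146.8 107.7 487. ] [421.2  59.4  33.8  21.9  16.2]
[[261.06440312 166.35861051]]
```

View pics/w12.png

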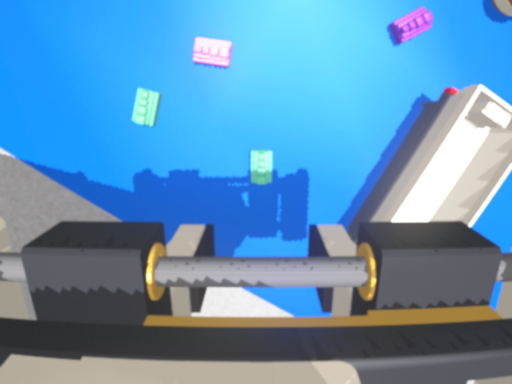

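Run:
```python
from h import *
c=cam("wrist"); p=onplane(c,[[476,88],[395,222],[430,165]],.088); print(p.round(3))
o=telemetry.get_obs(); R=Ro.from_euler('xyz',o['orientation'],degrees=True)
print(R.inv().apply(p-o['tool_pos']).round(3))
# predicted rim corners
u=np.array([np.cos(np.radians(3.9)),np.sin(np.radians(3.9)),0]); v=np.array([-u[1],u[0],0])
for s in (-1,0,1):
    q=np.array([.509,-.2119,.088])+s*.0885*u+.034*v; print(q.round(3),R.inv().apply(q-o['tool_pos']).round(3), proj(c,[q]).round())
```

```text
[[ 0.593 -0.172  0.088]
 [ 0.466 -0.185  0.088]
 [ 0.522 -0.179  0.088]]
[[ 0.082  0.173  0.107]
 [-0.032  0.117  0.107]
 [ 0.019  0.141  0.107]]
[ 0.418 -0.184  0.088] [-0.072  0.09   0.107] [[361. 263.]]
[ 0.507 -0.178  0.088] [0.006 0.132 0.107] [[418. 179.]]
[ 0.595 -0.172  0.088] [0.084 0.175 0.107] [[478.  86.]]
```

Emit:
{"fn": "servo_tool", "kwargs": {"rows": [[[0,0.0005,0.035],[0,0,0],0.45],[[0,0,0.035],[0,0,0],0.45],[[0,0,0.035],[0,0,0],0.45],[[0,0,0.035],[0,0,0],0.45],[[0,0,0.03],[0,0,0],0.45],[[0,0,0.012],[0,0,0],0.45],[[0,0,0.007],[0,0,0],0.45],[[0,0,0],[0,0,0],0.45],[[0,0,0],[0,0,0],0.8],[[0,0,0],[0,0,0],0.9],[[0,0,0],[0,0,0],0.9],[[0,0,0],[0,0,0],0.9],[[0,0,0],[0,0,0],0.9],[[0,0,0],[0,0,0],0.9]]}}

```text
clock: 26.48
tool_pos: [0.4319, -0.0696, 0.0074]
orientation: [180.0, -0.1, 32.5]
force: [-1.3, 1.3, 8.0]
opening: 0.0216
```

Run:
```python
from h import *
plan(.537,-.2100,.17,-86)
```

```text
clk 26.48 tool [ 0.4319 -0.0696  0.0074] [ 1.80e+02 -1.00e-01  3.25e+01] open 0.0216 q [ 17.  15. -44.   0. -31. 106.]
 world d [ 0.1051 -0.1404  0.1626] tool shift [ 0.0134  0.175  -0.1625] norm 0.239 turn units [-1.2000e-02 -1.5000e-02  1.9756e+01]
```

Emit:
{"fn": "servo_tool", "kwargs": {"rows": [[[0,0,-0.01],[0,0,0],0.9],[[0,0,-0.03],[0,0,0],0.9],[[0,0,-0.036],[0,0,0],0.9],[[0,0,-0.036],[0,0,0],0.9],[[0,0,-0.036],[0,0,0],0.9],[[0,0,-0.012],[0,0,0],0.9],[[0.0022,0.0292,0],[0,0,0],0.9],[[0.0022,0.0292,0],[0,0,0],0.9],[[0.0022,0.0292,0],[0,0,0],0.9],[[0.0022,0.0292,0],[0,0,0],0.9],[[0.0022,0.0292,0],[0,0,0],0.9],[[0.0022,0.029,0],[0,0,0],0.9],[[0,0,0],[0,0,0],0.9]]}}

```text
clock: 27.57
tool_pos: [0.5388, -0.2134, 0.166]
orientation: [180.0, 0.0, 32.4]
force: [0.8, -0.2, 0.9]
opening: 0.0213
```

Emit:
{"fn": "servo_tool", "kwargs": {"rows": [[[0,0,0],[0,0,1],0.9],[[0,0,0],[0,0,1],0.9],[[0,0,0],[0,0,1],0.9],[[0,0,0],[0,0,1],0.9],[[0,0,0],[0,0,1],0.9],[[0,0,0],[0,0,1],0.9],[[0,0,0],[0,0,1],0.9],[[0,0,0],[0,0,1],0.9],[[0,0,0],[0,0,1],0.9],[[0,0,0],[0,0,1],0.9],[[0,0,0],[0,0,1],0.9],[[0,0,0],[0,0,1],0.9],[[0,0,0],[0,0,1],0.9],[[0,0,0],[0,0,1],0.9],[[0,0,0],[0,0,1],0.9],[[0,0,0],[0,0,1],0.9],[[0,0,0],[0,0,1],0.9],[[0,0,0],[0,0,1],0.9],[[0,0,0],[0,0,1],0.9],[[0,0,0],[0,0,0.75],0.9]]}}

```text
clock: 29.23
tool_pos: [0.5361, -0.21, 0.1666]
orientation: [180.0, 0.0, -86.3]
force: [-0.2, -0.6, -1.0]
opening: 0.0211
```

Emit:
{"fn": "servo_tool", "kwargs": {"rows": [[[0,0,0],[0,0,0],0.9],[[0,0,0],[0,0,0],0.9],[[0,0,0],[0,0,0],0.9]]}}

```text
clock: 29.48
tool_pos: [0.5363, -0.2101, 0.1666]
orientation: [-180.0, 0.0, -85.8]
force: [-0.1, 0.2, -0.9]
opening: 0.0216
```

Run:
```python
from h import *
plan(.537,-.2100,.051,-86)
snap("wrist","w13"); snap("side","d13")
```

```text
clk 29.48 tool [ 0.5363 -0.2101  0.1666] [-180.     0.   -85.8] open 0.0216 q [ -2.  14. -17.  -0. -59.   6.]
 world d [ 7.000e-04  1.000e-04 -1.156e-01] tool shift [-1.000e-04 -7.000e-04  1.156e-01] norm 0.116 turn units [-0.     0.001  0.029]
```

View pics/d13.png

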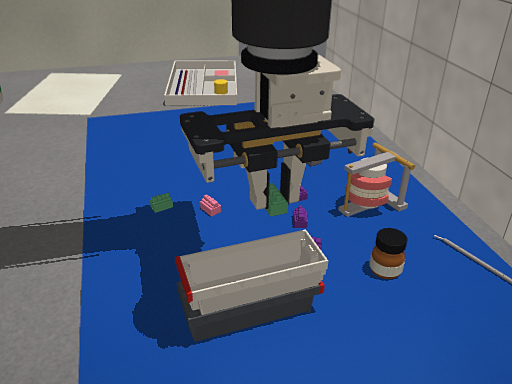

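Emit:
{"fn": "servo_tool", "kwargs": {"rows": [[[0,-0.0007,0.035],[0,0,0],0.9],[[0,0,0.035],[0,0,0],0.9],[[0,0,0.025],[0,0,0],0.9],[[0,0,0.011],[0,0,0],0.9],[[0,0,0.004],[0,0,0],0.9],[[0,0,0.001],[0,0,0],0.9],[[0,0,0],[0,0,0],0.9],[[0,0,0],[0,0,0],0.9]]}}

```text
clock: 30.25
tool_pos: [0.5384, -0.2103, 0.0572]
orientation: [-179.9, -0.0, -86.0]
force: [0.3, 0.2, 1.0]
opening: 0.0218
```

Emit:
{"fn": "servo_tool", "kwargs": {"rows": [[[0,0,0.0015],[0,0,0],0.9],[[0,0,0.0015],[0,0,0],0.9],[[0,0,0.001],[0,0,0],0.9],[[0,0,0],[0,0,0],0.9]]}}

```text
clock: 30.58
tool_pos: [0.5371, -0.2102, 0.0517]
orientation: [-180.0, 0.0, -86.0]
force: [-0.2, -0.0, 0.5]
opening: 0.0214
```

Emit:
{"fn": "servo_tool", "kwargs": {"rows": [[[0,0,0.001],[0,0,0],0.9],[[0,0,0],[0,0,0],0.9]]}}

```text
clock: 30.75
tool_pos: [0.5371, -0.2102, 0.0505]
orientation: [180.0, 0.0, -86.0]
force: [0.3, -0.3, 0.1]
opening: 0.0215
```

Emit:
{"fn": "servo_tool", "kwargs": {"rows": [[[0,0,0.0007],[0,0,0],0.9],[[0,0,0],[0,0,0],0.9]]}}

```text
clock: 30.92
tool_pos: [0.5372, -0.2102, 0.0504]
orientation: [180.0, -0.0, -86.0]
force: [-2.7, 1.4, 5.6]
opening: 0.0212
```

Contact. Release, lift, then go to the second green cast at (0.421, 0.059), long axis about 16°.

Emit:
{"fn": "servo_tool", "kwargs": {"rows": [[[0,0,0],[0,0,0],0.66],[[0,0,0],[0,0,0],0.66],[[0,0,0],[0,0,0],0.66],[[0,0,0],[0,0,0],0.66],[[0,0,-0.01],[0,0,0],0.66],[[0,0,-0.03],[0,0,0],0.66],[[0,0,-0.038],[0,0,0],0.66],[[0,0,-0.038],[0,0,0],0.6],[[0,0,-0.038],[0,0,0],0.5],[[0,0,0],[0,0,0],0.45],[[0,0,0],[0,0,0],0.45]]}}

```text
clock: 31.83
tool_pos: [0.5386, -0.2104, 0.2076]
orientation: [-179.6, -0.1, -86.0]
force: [0.0, 0.1, -1.4]
opening: 0.0466
```

Run:
```python
from h import *
plan(.421,.0594,.2,16)
snap("wrist","w14")
```

```text
clk 31.83 tool [ 0.5386 -0.2104  0.2076] [-1.796e+02 -1.000e-01 -8.600e+01] open 0.0466 q [ -2.  12. -14.   0. -64.   6.]
 world d [-0.1176  0.2698 -0.0076] tool shift [-0.2774  0.0984  0.0067] norm 0.294 turn units [ -0.034  -0.06  -16.995]
```

View pics/w14.png

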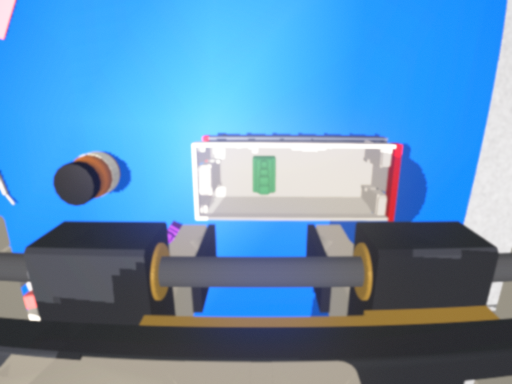

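Emit:
{"fn": "servo_tool", "kwargs": {"rows": [[[-0.0347,0.0123,0],[0,0,0],0.45],[[-0.0347,0.0123,0],[0,0,0],0.45],[[-0.0347,0.0123,0],[0,0,0],0.45],[[-0.0347,0.0123,0],[0,0,0],0.45],[[-0.0347,0.0123,0],[0,0,0],0.45],[[-0.0347,0.0123,0],[0,0,0],0.45],[[-0.0347,0.0123,0],[0,0,0],0.45],[[-0.0347,0.0123,0],[0,0,0],0.45]]}}

```text
clock: 32.55
tool_pos: [0.4178, 0.0606, 0.203]
orientation: [179.9, -0.0, -86.0]
force: [0.0, 0.7, 0.1]
opening: 0.0484
```

Emit:
{"fn": "servo_tool", "kwargs": {"rows": [[[0,0,0],[0,0,-1],0.45],[[0,0,0],[0,0,-1],0.45],[[0,0,0],[0,0,-1],0.45],[[0,0,0],[0,0,-1],0.45],[[0,0,0],[0,0,-1],0.45],[[0,0,0],[0,0,-1],0.45],[[0,0,0],[0,0,-1],0.45],[[0,0,0],[0,0,-1],0.45],[[0,0,0],[0,0,-1],0.45],[[0,0,0],[0,0,-1],0.45],[[0,0,0],[0,0,-1],0.45],[[0,0,0],[0,0,-1],0.45],[[0,0,0],[0,0,-1],0.45],[[0,0,0],[0,0,-1],0.45],[[0,0,0],[0,0,-1],0.45],[[0,0,0],[0,0,-1],0.45],[[0,0,0],[0,0,-1],0.45],[[0,0,0],[0,0,0],0.45],[[0,0,0],[0,0,0],0.45],[[0,0,0],[0,0,0],0.45]]}}

```text
clock: 34.22
tool_pos: [0.4192, 0.0596, 0.2034]
orientation: [180.0, 0.1, 15.8]
force: [0.5, -0.4, 0.2]
opening: 0.0484
```

Run:
```python
from h import *
plan(.421,.0594,.005,16)
look("w15","green")
```

```text
clk 34.22 tool [0.4192 0.0596 0.2034] [1.80e+02 1.00e-01 1.58e+01] open 0.0484 q [ 35.  -3. -31.  -0. -62.  71.]
 world d [ 0.0018 -0.0002 -0.1984] tool shift [0.0019 0.0006 0.1983] norm 0.198 turn units [ 0.003  0.012 -0.03 ]
green [257.7 166.4 206.5] [420.2  60.4  33.5  19.3  15.8]
```

View pics/w15.png

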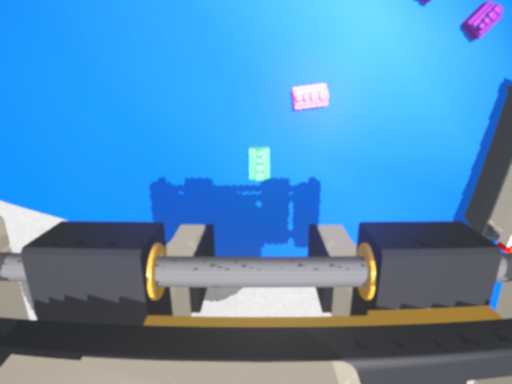

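Emit:
{"fn": "servo_tool", "kwargs": {"rows": [[[0.0015,0,0.035],[0,0,0],0.45],[[0,0,0.035],[0,0,0],0.45],[[0,0,0.035],[0,0,0],0.45],[[0,0,0.035],[0,0,0],0.45],[[0,0,0.035],[0,0,0],0.45],[[0,0,0.014],[0,0,0],0.45],[[0,0,0.008],[0,0,0],0.45],[[0,0,0],[0,0,0],0.45],[[0,0,0],[0,0,0],0.8],[[0,0,0],[0,0,0],0.9],[[0,0,0],[0,0,0],0.9],[[0,0,0],[0,0,0],0.9],[[0,0,0],[0,0,0],0.9],[[0,0,0],[0,0,0],0.9]]}}

```text
clock: 35.43
tool_pos: [0.4216, 0.0606, 0.0077]
orientation: [-180.0, -0.1, 16.0]
force: [-2.2, 1.0, 7.8]
opening: 0.0216
```

Run:
```python
from h import *
plan(.481,-.2138,.17,-86)
```

```text
clk 35.43 tool [0.4216 0.0606 0.0077] [-1.8e+02 -1.0e-01  1.6e+01] open 0.0216 q [ 35.  14. -46.   0. -31.  71.]
 world d [ 0.0594 -0.2744  0.1623] tool shift [-0.0184  0.2801 -0.1624] norm 0.324 turn units [-1.9000e-02 -8.0000e-03  1.7005e+01]
```

Emit:
{"fn": "servo_tool", "kwargs": {"rows": [[[0,0,-0.01],[0,0,0],0.9],[[0,0,-0.03],[0,0,0],0.9],[[0,0,-0.036],[0,0,0],0.9],[[0,0,-0.036],[0,0,0],0.9],[[0,0,-0.036],[0,0,0],0.9],[[0,0,-0.012],[0,0,0],0.9],[[-0.0023,0.035,0],[0,0,0],0.9],[[-0.0023,0.035,0],[0,0,0],0.9],[[-0.0023,0.035,0],[0,0,0],0.9],[[-0.0023,0.035,0],[0,0,0],0.9],[[-0.0023,0.035,0],[0,0,0],0.9],[[-0.0023,0.035,0],[0,0,0],0.9],[[-0.0023,0.035,0],[0,0,0],0.9],[[-0.0023,0.035,0],[0,0,0],0.9],[[0,0,0],[0,0,0],0.9]]}}

```text
clock: 36.68
tool_pos: [0.4812, -0.2185, 0.1667]
orientation: [180.0, 0.0, 15.8]
force: [-0.7, 1.6, -0.1]
opening: 0.0216
```

Emit:
{"fn": "servo_tool", "kwargs": {"rows": [[[0,0,0],[0,0,1],0.9],[[0,0,0],[0,0,1],0.9],[[0,0,0],[0,0,1],0.9],[[0,0,0],[0,0,1],0.9],[[0,0,0],[0,0,1],0.9],[[0,0,0],[0,0,1],0.9],[[0,0,0],[0,0,1],0.9],[[0,0,0],[0,0,1],0.9],[[0,0,0],[0,0,1],0.9],[[0,0,0],[0,0,1],0.9],[[0,0,0],[0,0,1],0.9],[[0,0,0],[0,0,1],0.9],[[0,0,0],[0,0,1],0.9],[[0,0,0],[0,0,1],0.9],[[0,0,0],[0,0,1],0.9],[[0,0,0],[0,0,1],0.9],[[0,0,0],[0,0,1],0.9],[[0,0,0],[0,0,0],0.9],[[0,0,0],[0,0,0],0.9],[[0,0,0],[0,0,0],0.9]]}}

```text
clock: 38.35
tool_pos: [0.4805, -0.2139, 0.1669]
orientation: [-180.0, 0.0, -85.8]
force: [0.4, 0.2, -0.8]
opening: 0.0217
```

Run:
```python
from h import *
plan(.481,-.2138,.0507,-86)
```

```text
clk 38.35 tool [ 0.4805 -0.2139  0.1669] [-180.     0.   -85.8] open 0.0217 q [ -3.   9. -23.  -0. -58.   7.]
 world d [ 5.000e-04  1.000e-04 -1.162e-01] tool shift [-1.000e-04 -5.000e-04  1.162e-01] norm 0.116 turn units [-0.001  0.001  0.035]
```

Emit:
{"fn": "servo_tool", "kwargs": {"rows": [[[0,-0.0005,0.035],[0,0,0],0.9],[[0,0,0.035],[0,0,0],0.9],[[0,0,0.025],[0,0,0],0.9],[[0,0,0.011],[0,0,0],0.9],[[0,0,0.004],[0,0,0],0.9],[[0,0,0.0025],[0,0,0],0.9],[[0,0,0.001],[0,0,0],0.9],[[0,0,0.001],[0,0,0],0.9],[[0,0,0],[0,0,0],0.9],[[0,0,0],[0,0,0],0.9]]}}

```text
clock: 39.18
tool_pos: [0.4816, -0.214, 0.0532]
orientation: [-179.9, -0.0, -86.0]
force: [-0.6, -0.3, -0.4]
opening: 0.0217
```

Emit:
{"fn": "servo_tool", "kwargs": {"rows": [[[0,0,0.001],[0,0,0],0.9],[[0,0,0],[0,0,0],0.9]]}}

```text
clock: 39.35
tool_pos: [0.4812, -0.2139, 0.0517]
orientation: [-180.0, -0.0, -86.0]
force: [0.9, 0.2, -0.4]
opening: 0.0217
```

Emit:
{"fn": "servo_tool", "kwargs": {"rows": [[[0,0,0.0007],[0,0,0],0.9],[[0,0,0],[0,0,0],0.9]]}}

```text
clock: 39.52
tool_pos: [0.4812, -0.2139, 0.0508]
orientation: [-180.0, -0.0, -86.0]
force: [0.3, 0.7, 0.5]
opening: 0.0211
```

Emit:
{"fn": "servo_tool", "kwargs": {"rows": [[[0,0,0.0006],[0,0,0],0.9],[[0,0,0],[0,0,0],0.9]]}}

```text
clock: 39.68
tool_pos: [0.4812, -0.2139, 0.0507]
orientation: [-180.0, -0.0, -86.0]
force: [-2.1, 1.3, 7.4]
opening: 0.0218
```

Contact. Release, lift, back off and check.

Emit:
{"fn": "servo_tool", "kwargs": {"rows": [[[0,0,0],[0,0,0],0.66],[[0,0,0],[0,0,0],0.66],[[0,0,0],[0,0,0],0.66],[[0,0,0],[0,0,0],0.66],[[0,0,-0.01],[0,0,0],0.66],[[0,0,-0.03],[0,0,0],0.66],[[0,0,-0.038],[0,0,0],0.66],[[0,0,-0.038],[0,0,0],0.66],[[0,0,-0.038],[0,0,0],0.66],[[-0.03,0,-0.02],[0,0,0],0.6],[[-0.03,0,0],[0,0,0],0.6],[[0,0,0],[0,0,0],0.6],[[0,0,0],[0,0,0],0.6]]}}

```text
clock: 40.77
tool_pos: [0.4769, -0.153, 0.2254]
orientation: [-179.9, 0.0, -85.8]
force: [0.5, -0.8, -0.4]
opening: 0.0353
```

Run:
```python
from h import *
print(telemetry.get_obs()['clock'],telemetry.get_obs()['tool_pos'])
c,im=snap("wrist","w16"); cr=im[70:240,170:420]; cv2.imwrite("pics/crop16.png",cv2.resize(cr,None,fx=3,fy=3,interpolation=cv2.INTER_CUBIC)[:,:,::-1])
snap("side","d16"); c2,im2=snap("scene","s16")
for b in blobs(im,"green",amin=100): print(b[:3],rect(c,b[3],.058))
```

```text
40.7667 [ 0.47688914 -0.1530092   0.22540681]
```

View pics/crop16.png

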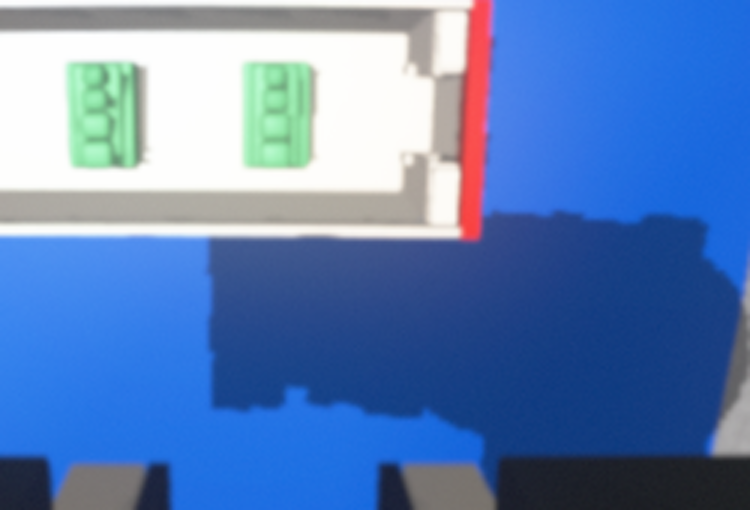

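View pics/d16.png

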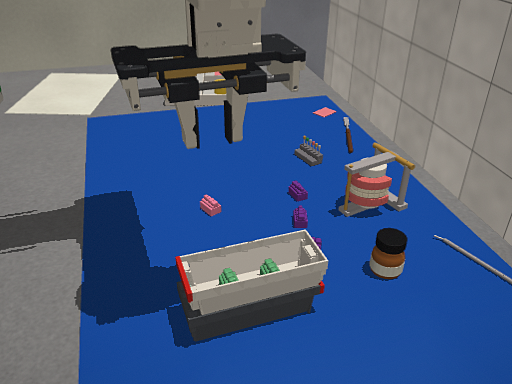

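View pics/s16.png

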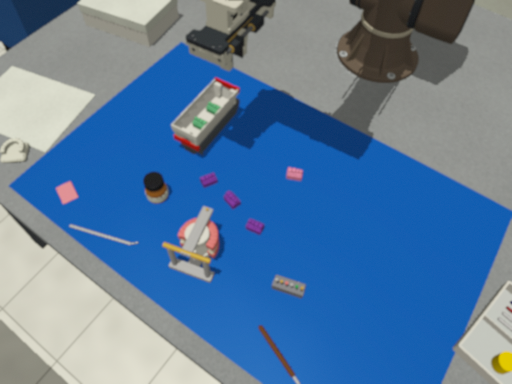

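All in place: both green casts stand upright in the white tote (crop16 at (102,114) and (278,114)). The white tote is seated level on the grey one, with its red end over the grey's plain end. The bystanders haven't moved.

Run:
```python
from h import *
print(ctrl.close_job()); print(telemetry.get_obs()['clock'])
```

```text
the job is handed in; nothing more can be done
None
the job is handed in; nothing more can be done
```

The job is done in the order asked and was handed in at about 41 s of the 118 s allowed.

- **Grey tote:** I stood both yellow casts in it, each lowered until contact (about 6 and 10 N). A picture before stacking showed both upright and apart.
- **White tote:** I turned it about 73.5°, so its red end lies over the grey tote's plain end, and set it down. It touched at TCP height 64.5 mm, where I expected it with its underside 40 mm up on the ledges. The side view shows it level and not nested.
- **White tote casts:** I stood both green casts in it, each lowered until contact (6–7 N). The last pictures show them upright, side by side and flat on the floor.

The last pictures show the articulator, bur block, jar and the pink and purple look-alikes unmoved, with the gripper clear of everything.

**Checks that failed or disagreed:**
- The scene camera and the side camera gave the grey tote's position up to about 7 mm apart in y. I aimed mainly by the wrist camera, then compared the two totes within the same picture, and the white tote went in without touching the rim.
- The yellow colour mask missed overexposed casts in close views, so I placed those by eye against projected points.
- The final green mask found nothing in the last wrist picture, so I made that check by eye.
- After stacking, the yellow casts can no longer be seen.

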